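# Load a sample jar into the vapour cabinet and close its sash

## Task

Raise the cabinet's clear sliding sash (its blue lift handle is near its top edge) to open the front, stand the amber sample jar upright and wholly on the blue coaster inside, then gently lower the sash until it is fully shut. Keep the jar upright throughout, and do not disturb the plant, the beaker, the clear pot or the flask already in the cabinet.

Things in the scene. Friction and masses are not known exactly. Their poses are not given: they have to be found in the camera images.
- cabinet: Clear white-edged cabinet, fixed, 150 deep (x), 380 wide (y), 197 high. Origin: centre of underside. Front (sash) faces its -x, the robot; floor 4 thick, roof underside at z 191, walls 6. Sash plane at x = -83; two white sash guides 30 x 12, 250 high, at x = -83, y = +/-194. Grey vent stub, radius 22, 30 high on the roof at x = 45. The only way in is under the raised sash.
- sash (a joint): Height of the sash above shut, m: 0 fully shut, 0.185 highest. It slides vertically and stays where left (friction 7 N, weight 3.4 N). Clear blue-framed panel 6 thick, 374 wide; when shut its lower edge is 3 and its upper edge 195 above the bench, so the free opening is 3 mm + the joint value.
- sash_grip (a point): Grip point of the blue lift handle, a solid block on the front of the sash in the middle, near its top edge: it juts 47 forward of the sash plane, is 34 wide (cabinet y) and 40 high. This point is 34 in front of the sash plane, 165 above the bench when shut, 30 below the sash's upper edge, at mid-height of the block; it rises with the sash. Pinch it across its width from above.
- jar: Amber sample jar with a paper label and a white cap, round, diameter 42, height 55, about 0.12 kg, upright on the bench. Origin: centre of its underside.
- coaster: Blue round coaster, diameter 68, 3 thick, fixed on the cabinet floor. Origin: centre of its underside, 4 above the bench; its top is 7 above the bench. About 40 behind the sash plane, on the left or the right half.
- flask: Small green conical flask, foot diameter 48, height 65, loose on the cabinet floor in the half without the coaster. Origin: centre of its underside. Leave it alone.
- plant: Black plant pot, top diameter 90, height 80, with stiff green leaves to 210 high within 55 of its axis; loose on the bench. Origin: centre of its underside. Leave it alone.
- beaker: White plastic beaker, open, top diameter 64, height 65, loose on the bench. Origin: centre of its underside. Leave it alone.
- pot: Low clear sample pot with a grey cap, diameter 60, height 35, loose on the bench. Origin: centre of its underside. Leave it alone.
Things that resemble listed ones, but are neither listed nor needed, are in the scene too. What is shaped like the jar but turquoise is not meant.

How it is judged:
By the outcome, as a careful person would: the job done as asked, in the order asked, and still so for the second after the job is handed in, with the robot touching nothing.
It also fails if it takes over 72 s, if anything falls off the work surface, if the arm or the gripper's body presses on something with over 40 N, if the wrist force passes 120 N, or if a joint passes its speed limit or range.

## Robot

A 6-joint arm with a two-finger parallel gripper is mounted at the origin on the work surface. World frame = base frame: x ahead of the robot, y to its left, z up, the work surface at z = 0. Lengths are in mm, angles in rad, forces in N, time in s.
With the tool pointing down it reaches from about 400 to 925 mm from the base axis. Payload 12.5 kg.
Tool frame: the origin (TCP) lies midway between the tips of the shut fingers; the grasp point (between the pads) lies 19 mm behind it; z points along the fingers, y is the line along which they close (so a half turn about z gives the same grasp; the last joint's range is limited). The gripper opens to 95 mm and grips with 3 to 60 N. Pads are 20 mm wide; open, the fingers measure 119 mm over their backs; the gripper's body (75 mm by 180 mm) begins 59 mm behind the grasp point.
Start: joints at [1.029, 0.491, 1.559, -0, 1.092, -0.106], TCP at [263.821, 566.608, 214.661] pointing down, gripper open.
Joint ranges: [-3.1, 3.1], [-0.84, 2.19], [0.05, 2.79], [-1.13, 4.28], [0.06, 2.93], [-2.69, 2.69]. Speed limits (rad/s): [2.22, 2.22, 2.79, 3.14, 3.14, 3.14].

## Interface

Orientations are given as [roll, pitch, yaw] about the fixed x, y, z axes, in that order (R = Rz(yaw) Ry(pitch) Rx(roll)).
In Python, from cell import env gives the robot as it stands.
- The arm moves only by the tool arm_command, never from a script. Its argument "targets" is a list of rows, each a list of 5 numbers: the shift along the tool's x, y, z in mm, then the turn about the tool's z in degrees, then the opening, from 0 (shut) to 1 (fully open). In form: [[tx, ty, tz, roll, fingers], ...]. A call has 1 to 5 rows; each row is the pose to reach, as a shift and turn from the pose commanded when the call began, along the tool's axes at that moment; what a row does not reach only later rows make up. A row lasts 1/10 s, in which the tool goes at most 50 mm and 8.59 degrees, less where a joint would pass 70% of its speed; a pose out of reach is approached as far as the arm can. A call with a gripper value outside its range is refused whole. The fingers move at their own pace and stop on an object; the grip force is fixed at half the most. Time passes only in rows, so rows that repeat a pose let the fingers close. It gives the time, the measured TCP pose, the force, the opening and the grip force at its end, in the units of the state.
- env.state(): the state, without advancing time (a new reading comes with each control period).
- env.read_camera(name): name is "scene" or "top" or "wrist"; returns a dict with "frame" (384x512x3 uint8, red, green, blue), "vertical_fov" (degrees; the focal length in pixels is half the picture's height over the tangent of half this angle, whatever the lens; pixels are square), "cx", "cy" (the principal point, pixels), "k1" (the pictures are not rectified: a ray, as slopes to the right and down, at radius r is drawn at 1 + k1 r^2 times it, then the intrinsics apply), "world_from_camera" (4x4, takes a point from camera to world coordinates); the wrist camera has in their place "hand_eye" (4x4, takes a point from camera to tool coordinates, whose origin is the TCP and whose axes are the flange's). Camera axes: x right, y down, z forward; pixel columns grow to the right and rows downward; lengths in mm; the calibration is good to about 2 mm. A picture is of the moment at which its call begins: read the wrist's pose just before it. There is no depth.
- env.job_done(): hands the job in; it is judged then, once.
The state is a dict: "t": time; "joints": joint angles; "qvel": joint speeds; "tau": joint torques, N m; "eef_pos": TCP position; "tcp_rot": TCP orientation; "ft_force": force on the tool from outside, world axes, zero at the start; "moment": the same for the moment, N m; "opening": opening from 0.0 (shut) to 1.0 (fully open); "grip_force": force on a finger pad.
Only numpy, scipy, OpenCV 4.12 (cv2) and the standard library are available. Lean on these libraries where they do the work, as an engineer would, in place of code of your own. Each camera call takes 0.05 s, during which the arm holds its last target. There are 200 camera calls.

## Working session

There is one attempt and no reset: what is moved stays moved. The work goes in short steps, Python scripts to look and compute and a tool call to move; the robot and the scene stay as the last step left them, time stands still between calls to the robot, and variables do not carry over. Pictures are saved under pics/ and viewed, at most 10 in all, crops included, and the job is handed in when it is done.

Besides the shell and the picture viewer there is one more tool, called after "Emit:" in YAML: its name, and indented under it one key for each argument. arm_command: Moves the arm, as the interface text tells. Its arguments: {"type":"object","properties":{"targets":{"type":"array","items":{"type":"array","items":{"type":"number"}}}},"required":["targets"]}

```bash
ls; mkdir -p pics
python3 - <<'E'
from cell import env
import cv2,json,numpy as np
print(env.state())
for n in("scene","top"):
    d=env.read_camera(n); cv2.imwrite(f"pics/{n}0.png",d["frame"][...,::-1])
    print(n,{k:(np.round(v,4).tolist()) for k,v in d.items() if k!="frame"})
E
```

```text
pics
{'t': 0.0, 'joints': array([ 1.02938700e+00,  4.91581944e-01,  1.55946122e+00, -1.16784526e-05,
        1.09172729e+00, -1.05607644e-01]), 'qvel': array([-0.00020628,  0.00116336,  0.00154568, -0.00039264,  0.00232059,
       -0.00069853]), 'tau': array([-3.85728592e-03, -6.12636995e+01, -2.58179176e+01,  6.90784352e-02,
        4.82687261e-02, -9.91495517e-05]), 'eef_pos': array([263.68882166, 566.36718406, 214.04379774]), 'tcp_rot': array([-3.14042031e+00, -1.13854820e-04,  2.70579629e+00]), 'ft_force': array([-0.86263318,  0.69474756, -0.17079681]), 'moment': array([-0.01425622,  0.00511732,  0.02616694]), 'grip_force': 0.0, 'opening': 0.999319374040516}
scene {'vertical_fov': 49.811, 'cx': 253.8633, 'cy': 189.765, 'k1': -0.0875, 'world_from_camera': [[-0.654, 0.7188, -0.2358, 839.8514], [0.7565, 0.6212, -0.2044, 238.4329], [-0.0005, -0.3121, -0.9501, 1075.7867], [0.0, 0.0, 0.0, 1.0]]}
top {'vertical_fov': 49.8049, 'cx': 250.1102, 'cy': 184.746, 'k1': -0.1402, 'world_from_camera': [[0.0088, -0.9985, 0.0534, 521.4856], [-0.9998, -0.0096, -0.0148, 50.5696], [0.0153, -0.0533, -0.9985, 1270.0299], [0.0, 0.0, 0.0, 1.0]]}
```

View pics/scene0.png

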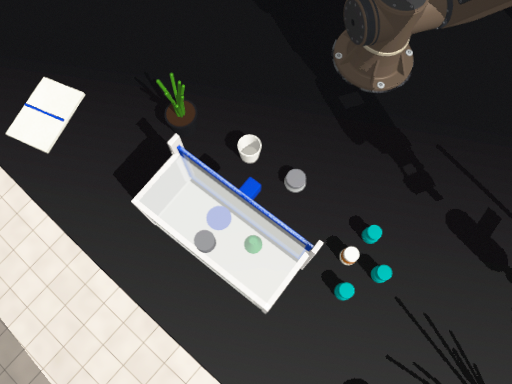

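View pics/top0.png

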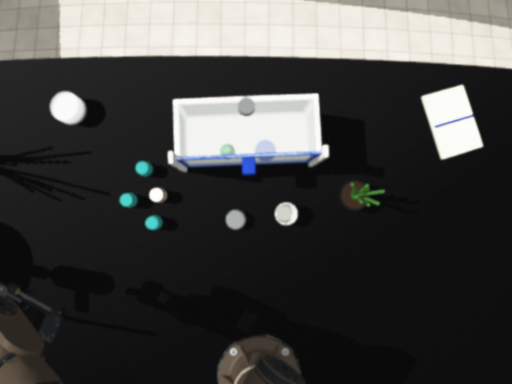

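Scene: the amber, white-capped jar is at (349,256), the coaster at (219,217), and the blue handle at (251,188). In the top view they are at (158,195), (265,150) and (249,166).
Things that could be taken for the jar (top view): turquoise jars at (144,169), (129,200) and (154,223), grey-capped pot (235,219), white beaker (286,213), white item (68,108). By the description I choose (158,195). I'll check it in a crop while measuring.

```bash
cat > h.py <<'E'
import cv2,numpy as np
from cell import env
def cam(n):
    s=env.state(); d=env.read_camera(n)
    f=d["frame"]; h=f.shape[0]/2/np.tan(np.radians(d["vertical_fov"]/2))
    d["K"]=np.array([[h,0,d["cx"]],[0,h,d["cy"]],[0,0,1]]); d["D"]=np.array([d["k1"],0,0,0.])
    if n=="wrist":
        from scipy.spatial.transform import Rotation as R
        T=np.eye(4);T[:3,:3]=R.from_euler("xyz",s["tcp_rot"]).as_matrix();T[:3,3]=s["eef_pos"]
        d["world_from_camera"]=T@d["hand_eye"]
    return d
def ray(d,uv):
    p=cv2.undistortPoints(np.array([[uv]],float),d["K"],d["D"])[0,0]
    T=d["world_from_camera"]; return T[:3,3],T[:3,:3]@np.array([*p,1])
def onz(d,uv,z):
    o,r=ray(d,uv); return o+r*(z-o[2])/r[2]
def proj(d,P):
    T=np.linalg.inv(d["world_from_camera"]); R,_=cv2.Rodrigues(T[:3,:3])
    return cv2.projectPoints(np.array([P],float).reshape(-1,1,3),R,T[:3,3],d["K"],d["D"])[0][:,0]
def tri(d1,u1,d2,u2):
    o,r=ray(d1,u1);q,s=ray(d2,u2)
    t=np.linalg.lstsq(np.c_[r,-s],q-o,rcond=None)[0]
    a,b=o+r*t[0],q+s*t[1]; return (a+b)/2,np.linalg.norm(a-b)
def blobs(d,lo,hi,roi=None,amin=15):
    hsv=cv2.cvtColor(d["frame"],cv2.COLOR_RGB2HSV); m=cv2.inRange(hsv,np.array(lo),np.array(hi))
    if roi is not None:
        k=np.zeros_like(m);x0,y0,x1,y1=roi;k[y0:y1,x0:x1]=255;m&=k
    n,l,st,c=cv2.connectedComponentsWithStats(m)
    return [(np.round(c[i],1).tolist(),st[i].tolist()) for i in range(1,n) if st[i,4]>=amin],m
E
python3 - <<'E'
from h import *
np.set_printoptions(precision=1,suppress=True)
S,T=cam("scene"),cam("top")
roiS=dict(jar=(335,240,365,270),coast=(200,198,236,235),handle=(238,176,264,200),pot=(280,165,310,195),beak=(232,130,268,168),flask=(240,230,268,258))
roiT=dict(jar=(146,184,170,206),coast=(252,136,282,164),handle=(240,154,258,178),pot=(222,206,250,232),beak=(270,198,302,230),flask=(216,140,240,157))
rng=dict(jar=[(0,0,150),(180,90,255)],coast=[(105,45,60),(130,190,255)],handle=[(105,200,60),(130,255,255)],pot=[(0,0,60),(180,90,255)],beak=[(0,0,120),(180,60,255)],flask=[(45,50,40),(90,255,255)])
for k in roiS:
    print(k)
    for n,d,r in(("S",S,roiS[k]),("T",T,roiT[k])):
        b,_=blobs(d,*rng[k],r); 
        for z in dict(jar=[55],coast=[7],handle=[165,185],pot=[35],beak=[65],flask=[30]) [k]: print(n,[(c,st,onz(d,c,z)) for c,st in b])
# sash blue rows in top
for n,d in (("T",T),("S",S)):
    _,m=blobs(d,(105,150,60),(130,255,255),(165,140,335,175) if n=="T" else (170,140,320,255))
    ys,xs=np.nonzero(m); i,j=xs.argmin(),xs.argmax(); print(n,"sash ends",(xs[i],ys[i]),(xs[j],ys[j]),onz(d,(xs[i],ys[i]),195),onz(d,(xs[j],ys[j]),195))
a=cv2.resize(S["frame"][215:310,310:410],None,fx=4,fy=4);b=cv2.resize(T["frame"][150:245,110:210],None,fx=4,fy=4)
a=np.hstack([a,b])
c=np.hstack([cv2.resize(T["frame"][85:175,160:340],(400,200)),cv2.resize(S["frame"][130:310,120:330],(400,200))])
cv2.imwrite("pics/crop1.png",np.vstack([a,c])[...,::-1])
E
```

```text
jar
S [([351.2, 253.9], [344, 246, 16, 16, 201], array([555.2, 312. ,  55. ])), ([345.1, 262.6], [341, 260, 11, 5, 16], array([582.4, 313.4,  55. ]))]
T [([156.0, 194.5], [149, 188, 15, 14, 165], array([555., 310.,  55.]))]
coast
S [([218.6, 217.6], [207, 207, 24, 23, 432], array([695.1, -11.6,   7. ]))]
T [([266.1, 157.2], [252, 151, 30, 13, 290], array([674.3, -16.6,   7. ]))]
handle
S [([250.7, 187.5], [239, 177, 22, 22, 294], array([614.4,  33.3, 165. ]))]
S [([250.7, 187.5], [239, 177, 22, 22, 294], array([619.4,  37.8, 185. ]))]
T [([248.2, 167.2], [241, 159, 15, 17, 197], array([627.7,  39.7, 165. ]))]
T [([248.2, 167.2], [241, 159, 15, 17, 197], array([625.7,  39.9, 185. ]))]
pot
S [([295.2, 180.5], [284, 169, 23, 24, 439], array([489.6,  81. ,  35. ]))]
T [([234.9, 219.1], [225, 209, 21, 21, 347], array([484.6,  76.7,  35. ]))]
beak
S [([249.2, 147.7], [237, 134, 25, 29, 550], array([507.9, -65.6,  65. ]))]
T [([285.9, 213.2], [274, 202, 24, 23, 431], array([503.8, -72.4,  65. ]))]
flask
S [([254.2, 244.3], [249, 236, 13, 17, 164], array([690.7, 110. ,  30. ]))]
T []
T sash ends (np.int64(180), np.int64(161)) (np.int64(317), np.int64(154)) [639.4 218.6 195. ] [ 661.7 -140.7  195. ]
S sash ends (np.int64(177), np.int64(147)) (np.int64(311), np.int64(247)) [ 659.  -155.2  195. ] [638.9 226.7 195. ]
```

View pics/crop1.png

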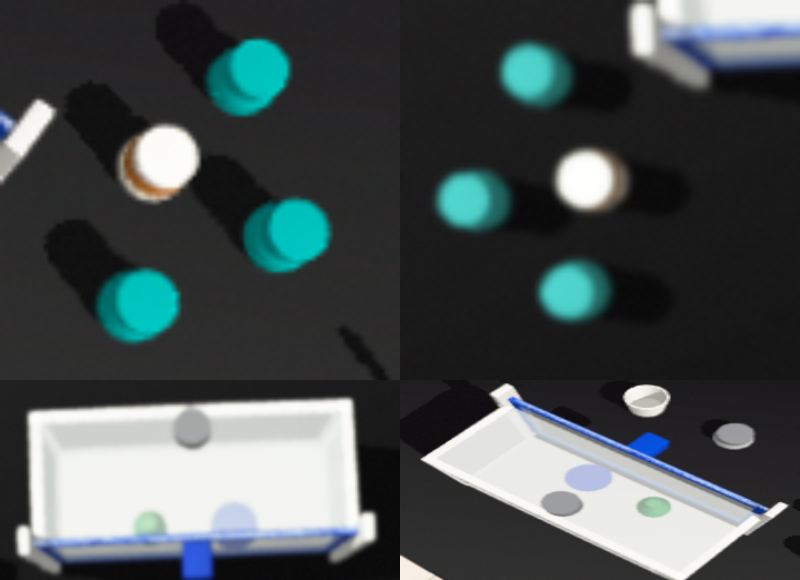

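Top and scene agree: the amber jar with a white cap (crop 165,160 and 590,180) is at about (555,311), with three turquoise ones around it. The coaster is at about (695,-12), sash yaw is about 3.2°, and the handle is near (620,37). Moving above the handle.

Emit:
arm_command:
  targets:
    - [-42,-26,-2,0,1]
    - [-84,-52,-4,0,1]
    - [-126,-78,-6,0,1]
    - [-168,-104,-8,0,1]
    - [-210,-130,-10,0,1]

```text
t: 0.7
eef_pos: [400.0, 358.4, 224.7]
tcp_rot: [3.141, 0.0, 2.706]
ft_force: [1.0, 0.1, -0.3]
opening: 1.002
grip_force: 0.0
```

Emit:
arm_command:
  targets:
    - [-42,-26,-2,0,1]
    - [-84,-52,-4,0,1]
    - [-126,-78,-6,0,1]
    - [-168,-104,-8,0,1]
    - [-210,-130,-10,0,1]

```text
t: 1.2
eef_pos: [535.6, 151.7, 234.8]
tcp_rot: [3.141, 0.0, 2.706]
ft_force: [0.5, 1.3, -0.5]
opening: 1.002
grip_force: 0.0
```

Emit:
arm_command:
  targets:
    - [-31,-19,-2,-5.6,1]
    - [-62,-38,-4,-11.2,1]
    - [-93,-57,-5,-16.8,1]
    - [-123,-74,-6,-22.4,1]
    - [-123,-74,-6,-28,1]

```text
t: 1.7
eef_pos: [616.9, 31.3, 240.1]
tcp_rot: [-3.141, 0.0, -3.088]
ft_force: [-0.7, 0.9, -0.3]
opening: 0.998
grip_force: 0.0
```

Run:
```python
from h import *
s=env.state(); print(s["t"],s["eef_pos"],s["tcp_rot"],s["joints"])
W,S=cam("wrist"),cam("scene")
print(np.round(W["hand_eye"],2).tolist(),W["vertical_fov"])
cv2.imwrite("pics/w1.png",np.vstack([np.hstack([cv2.resize(W["frame"],(400,300)),cv2.resize(S["frame"],(400,300))]),cv2.resize(cam("top")["frame"],(400,300)).repeat(2,1)[:, :800]*0 if 0 else np.hstack([cv2.resize(cam("top")["frame"],(400,300)),np.zeros((300,400,3),np.uint8)])])[...,::-1])
```

```text
1.7 [616.85207498  31.30657033 240.12194175] [-3.14112761e+00  2.86612572e-04 -3.08780287e+00] [-5.59995285e-02  4.56940060e-01  1.54610754e+00 -4.74554598e-04
  1.13820925e+00 -1.68038670e+00]
[[0.0, -0.96, -0.28, 78.79], [1.0, 0.0, 0.0, 1.03], [-0.0, -0.28, 0.96, -169.2], [0.0, 0.0, 0.0, 1.0]] 63.073556530003586
```

View pics/w1.png

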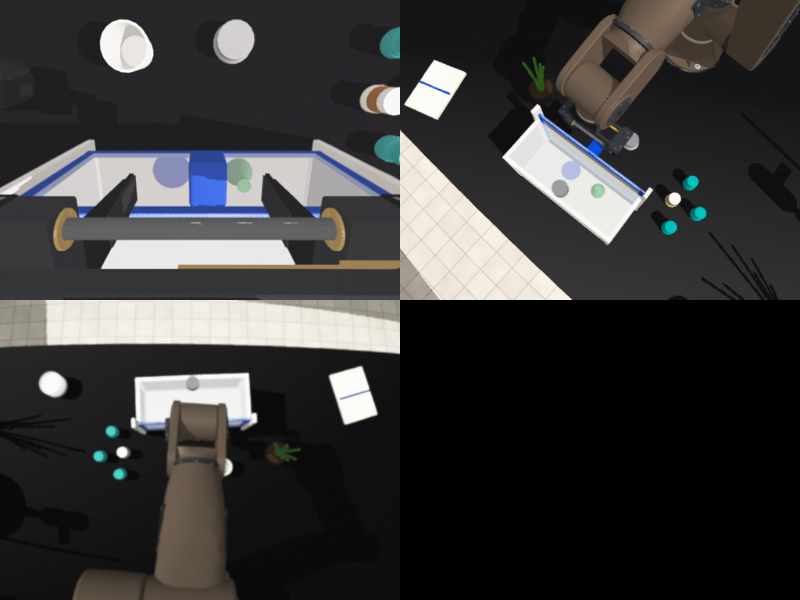

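The wrist view shows the handle between the open fingers at about (208,180) of the tile, slightly right of centre (201). The cabinet is behind it, with the coaster at (170,170) and the green flask at (238,172). Measuring the handle from this view.

Run:
```python
from h import *
np.set_printoptions(precision=1,suppress=True)
W=cam("wrist"); b,m=blobs(W,(105,200,60),(130,255,255),(225,190,310,268),30)
print(b)
for r in range(194,268,8):
    x=np.nonzero(m[r])[0]
    if len(x): print(r,x.min(),x.max(),onz(W,(x.min(),r),185),onz(W,(x.max()+1,r),185), W["frame"][r,266])
b,m=blobs(W,(105,120,60),(130,255,255),None,20)
for c in (5,30,60,100,180,330,400,450,500):
    ys=np.nonzero(m[:,c])[0]; print(c,ys.tolist()[:1],ys.tolist()[-1:], [onz(W,(c,y),195) for y in ys[-1:]])
```

```text
[]
5 [] [] []
30 [248] [250] [array([ 652.2, -131.5,  195. ])]
60 [229] [236] [array([ 639.6, -107.7,  195. ])]
100 [203] [271] [array([667.5, -80.7, 195. ])]
180 [194] [278] [array([670.5, -19.4, 195. ])]
330 [194] [278] [array([664.7,  96.7, 195. ])]
400 [195] [275] [array([659.3, 150.3, 195. ])]
450 [223] [230] [array([620.2, 180.4, 195. ])]
500 [] [] []
```

Run:
```python
from h import *
np.set_printoptions(precision=1,suppress=True)
W,S,T=cam("wrist"),cam("scene"),cam("top")
print("proj jar,pot,handle,sashmid", proj(W,[[555,311,55],[487,79,35],[506,-69,65],[624,37,185],[649,36,195]]))
h=cv2.cvtColor(W["frame"],cv2.COLOR_RGB2HSV)
for r in range(190,284,6): print(r,[h[r,c].tolist() for c in (180,240,266,285,300)])
print("S",proj(S,[[624,37,185],[649,36,195],[669,36,195]]),"T",proj(T,[[624,37,185],[649,36,195],[669,36,195]]))
cv2.imwrite("pics/crop2.png",np.hstack([cv2.resize(W["frame"][150:300,30:480],(800,266))])[...,::-1])
```

```text
proj jar,pot,handle,sashmid [[503.6 131.8]
 [299.1  57.3]
 [157.5  65.4]
 [255.2 220.6]
 [252.2 256.1]]
190 [[0, 0, 32], [120, 16, 32], [135, 16, 32], [130, 23, 33], [135, 15, 33]]
196 [[113, 177, 150], [113, 175, 146], [113, 175, 146], [113, 172, 153], [113, 176, 151]]
202 [[115, 48, 185], [113, 177, 144], [113, 178, 146], [114, 48, 186], [113, 49, 184]]
208 [[13, 8, 213], [113, 176, 146], [113, 179, 148], [10, 7, 213], [66, 39, 156]]
214 [[9, 8, 213], [113, 181, 166], [113, 180, 167], [111, 82, 159], [65, 38, 155]]
220 [[10, 7, 213], [113, 180, 166], [113, 180, 170], [100, 58, 137], [65, 39, 156]]
226 [[13, 8, 213], [113, 183, 221], [113, 185, 211], [106, 46, 151], [65, 38, 155]]
232 [[13, 8, 213], [113, 185, 221], [112, 182, 237], [126, 18, 214], [63, 32, 151]]
238 [[9, 8, 213], [113, 185, 221], [112, 181, 237], [131, 13, 210], [66, 49, 177]]
244 [[13, 8, 213], [112, 186, 219], [112, 180, 237], [129, 12, 209], [17, 8, 211]]
250 [[10, 7, 213], [113, 187, 219], [112, 180, 237], [132, 6, 207], [11, 10, 213]]
256 [[9, 8, 213], [113, 186, 217], [112, 184, 237], [173, 5, 209], [13, 8, 213]]
262 [[9, 8, 213], [113, 186, 218], [112, 184, 237], [9, 9, 210], [13, 8, 213]]
268 [[113, 183, 145], [113, 176, 146], [113, 176, 146], [113, 181, 145], [113, 182, 146]]
274 [[113, 185, 167], [113, 183, 169], [113, 184, 169], [113, 182, 170], [113, 181, 169]]
280 [[150, 3, 84], [150, 3, 85], [120, 3, 85], [165, 6, 86], [150, 3, 85]]
S [[249.1 188.7]
 [241.4 195.1]
 [235.4 201.6]] T [[249.3 167.9]
 [249.8 158. ]
 [249.9 150.4]]
```

View pics/crop2.png

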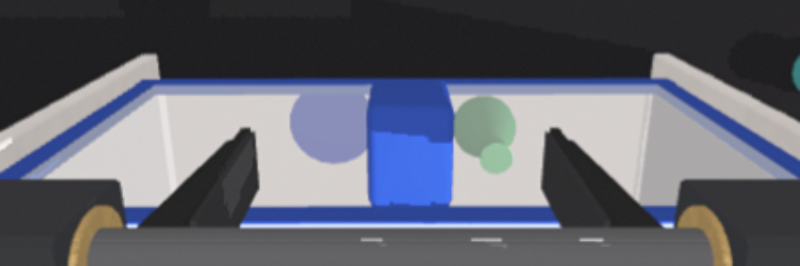

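Run:
```python
from h import *
np.set_printoptions(precision=1,suppress=True)
W=cam("wrist");S=cam("scene");T=cam("top")
for uv,z in [((237,228),185),((285,228),185),((238,262),185),((285,262),185),((261,266.5),185),((261,272.5),195),((180,272.5),195),((330,272.5),195),((120,195),3),((400,195),3),((261,195),3)]: print(uv,z,onz(W,uv,z))
# coaster in wrist: mask
h=cv2.cvtColor(W["frame"],cv2.COLOR_RGB2HSV);m=cv2.inRange(h,np.array((112,25,100)),np.array((125,110,255)));m[:205]=0;m[242:]=0;m[:,:190]=0;m[:,236:]=0
c=max(cv2.findContours(m,0,2)[0],key=cv2.contourArea); e=cv2.fitEllipse(c);print("coaster",e,onz(W,e[0],7))
# sash top line in top cam: blue pixels per column
_,m=blobs(T,(105,120,60),(130,255,255),(165,140,335,175))
for c in (185,200,220,300,312): 
    ys=np.nonzero(m[:,c])[0]; print(c,ys, onz(T,(c,ys.mean()),195) if len(ys) else "")
_,m=blobs(S,(105,120,60),(130,255,255),(170,140,320,255))
for c in (185,195,205,280,290,300): 
    ys=np.nonzero(m[:,c])[0]; print(c,ys, onz(S,(c,ys.mean()),195) if len(ys) else "")
```

```text
(237, 228) 185 [631.   23.6 185. ]
(285, 228) 185 [629.1  60.8 185. ]
(238, 262) 185 [660.3  25.5 185. ]
(285, 262) 185 [658.3  63.1 185. ]
(261, 266.5) 185 [663.3  44.2 185. ]
(261, 272.5) 195 [662.8  43.9 195. ]
(180, 272.5) 195 [666.1 -18.6 195. ]
(330, 272.5) 195 [660.   97.2 195. ]
(120, 195) 3 [ 667.9 -143.5    3. ]
(400, 195) 3 [648.  235.9   3. ]
(261, 195) 3 [657.9  47.5   3. ]
coaster ((216.5387725830078, 218.61477661132812), (44.62705993652344, 48.08939743041992), 103.971435546875) [693.7 -11.7   7. ]
185 [163 164 165] [631.7 205.3 195. ]
200 [158 166] [637.2 166.1 195. ]
220 [] 
300 [162] [640.  -95.7 195. ]
312 [153 154 155 157 158] [ 657.8 -127.4  195. ]
185 [152 153 154] [ 657.8 -130.4  195. ]
195 [156 157 160 161 162] [ 653.8 -102.1  195. ]
205 [164 168 169] [652.9 -71.5 195. ]
280 [220 224 225] [641.7 142.2 195. ]
290 [227 232 233] [640.7 169.6 195. ]
300 [235 239 240] [639.1 196.3 195. ]
```

The handle appears 37 mm wide if its top is assumed at z=185. True width is 34, and scene-versus-wrist parallax agrees, so the sash already stands about 18 mm open. I'm setting grip height to about 183 and y to about 41.5.

Emit:
arm_command:
  targets:
    - [-3,10,0,0,1]
    - [-3,10,24,0,1]
    - [-3,10,48,0,1]
    - [-3,10,72,0,1]
    - [-3,10,72,0,1]

```text
t: 2.7
eef_pos: [616.4, 45.5, 165.9]
tcp_rot: [3.141, -0.005, -3.089]
ft_force: [-0.3, -0.2, 0.3]
opening: 0.999
grip_force: 0.0
```

Emit:
arm_command:
  targets:
    - [0,0,0,0,0]
    - [0,0,0,0,0]
    - [0,0,0,0,0]
    - [0,0,0,0,0]
    - [0,0,0,0,0]

```text
t: 3.2
eef_pos: [617.7, 44.7, 169.2]
tcp_rot: [3.142, 0.001, -3.089]
ft_force: [0.1, -0.1, 0.1]
opening: 0.637
grip_force: 0.0
```

Emit:
arm_command:
  targets:
    - [0,0,0,0,0]
    - [0,0,0,0,0]
    - [0,0,0,0,0]

```text
t: 3.5
eef_pos: [617.8, 40.6, 168.6]
tcp_rot: [-3.134, -0.0, -3.088]
ft_force: [-0.3, -47.9, -0.9]
opening: 0.383
grip_force: 23.8
```

Emit:
arm_command:
  targets:
    - [0,-2,0,0,0]
    - [0,-4,0,0,0]
    - [0,-4,0,0,0]

```text
t: 3.8
eef_pos: [617.9, 39.1, 168.7]
tcp_rot: [-3.14, 0.0, -3.089]
ft_force: [-0.1, -12.4, 0.3]
opening: 0.354
grip_force: 30.0
```

Emit:
arm_command:
  targets:
    - [0,-1,-5,0,0]
    - [0,-1,-20,0,0]
    - [0,-1,-40,0,0]
    - [0,-1,-60,0,0]
    - [0,-1,-80,0,0]

```text
t: 4.3
eef_pos: [617.8, 39.0, 248.0]
tcp_rot: [-3.141, -0.001, -3.089]
ft_force: [5.2, -5.4, -11.2]
opening: 0.357
grip_force: 30.0
```

Emit:
arm_command:
  targets:
    - [0,0,-20,0,0]
    - [0,0,-40,0,0]
    - [0,0,-60,0,0]
    - [0,0,-75,0,0]
    - [0,0,-75,0,0]

```text
t: 4.8
eef_pos: [617.9, 39.0, 325.0]
tcp_rot: [-3.14, 0.001, -3.089]
ft_force: [-0.6, -5.0, 3.9]
opening: 0.353
grip_force: 30.0
```

Emit:
arm_command:
  targets:
    - [0,0,-3,0,0]
    - [0,0,-6,0,0]
    - [0,0,-8,0,0]

```text
t: 5.1
eef_pos: [617.4, 39.0, 326.5]
tcp_rot: [-3.141, -0.007, -3.089]
ft_force: [10.4, -5.5, -43.1]
opening: 0.355
grip_force: 30.0
```

Emit:
arm_command:
  targets:
    - [0,0,7,0,0]
    - [0,0,7,0,0.5]
    - [0,0,7,0,1]
    - [0,0,7,0,1]
    - [0,0,7,0,1]

```text
t: 5.6
eef_pos: [617.8, 40.0, 325.1]
tcp_rot: [3.141, 0.001, -3.088]
ft_force: [-0.6, -0.2, -0.3]
opening: 0.636
grip_force: 0.0
```

Emit:
arm_command:
  targets:
    - [0,0,0,0,1]
    - [0,0,-45,0,1]
    - [0,0,-90,0,1]
    - [0,0,-140,0,1]
    - [0,0,-190,0,1]

```text
t: 6.1
eef_pos: [617.2, 39.8, 516.9]
tcp_rot: [3.141, 0.0, -3.089]
ft_force: [0.6, 0.5, 0.4]
opening: 0.992
grip_force: 0.0
```

Emit:
arm_command:
  targets:
    - [0,0,-50,0,1]
    - [0,0,-100,0,1]
    - [0,0,-150,0,1]
    - [0,0,-200,0,1]
    - [0,0,-250,0,1]

```text
t: 6.6
eef_pos: [611.9, 39.1, 712.7]
tcp_rot: [3.141, 0.006, -3.089]
ft_force: [1.6, -0.2, 0.7]
opening: 0.999
grip_force: 0.0
```

Emit:
arm_command:
  targets:
    - [0,0,-50,0,1]
    - [0,0,-100,0,1]
    - [0,0,-150,0,1]
    - [0,0,-200,0,1]
    - [0,0,-250,0,1]

```text
t: 7.1
eef_pos: [539.8, 34.5, 770.1]
tcp_rot: [3.141, 0.028, -3.089]
ft_force: [-0.8, 0.6, 0.7]
opening: 0.999
grip_force: 0.0
```

Run:
```python
from h import *
s=env.state(); print(s["t"],s["eef_pos"],s["tcp_rot"],s["joints"])
S=cam("scene"); T=cam("top")
cv2.imwrite("pics/s3.png",np.hstack([cv2.resize(S["frame"],(400,300)),cv2.resize(T["frame"],(400,300))])[...,::-1])
```

```text
7.1 [539.84846628  34.52200809 770.05456191] [ 3.14143644  0.02752915 -3.08863811] [-0.05991369  0.49655706  0.04815054  0.00601343  2.56954034 -1.67856615]
```

Emit:
arm_command:
  targets:
    - [0,0,-50,0,1]
    - [0,0,-100,0,1]
    - [0,0,-150,0,1]
    - [0,0,-200,0,1]
    - [0,0,-250,0,1]

```text
t: 7.7
eef_pos: [473.7, 30.1, 810.6]
tcp_rot: [3.141, 0.042, -3.089]
ft_force: [1.2, 0.1, 0.5]
opening: 1.001
grip_force: 0.0
```

Emit:
arm_command:
  targets:
    - [0,0,40,0,1]
    - [0,0,80,0,1]
    - [0,0,120,0,1]
    - [0,0,160,0,1]
    - [0,0,200,0,1]

```text
t: 8.2
eef_pos: [481.2, 30.7, 639.1]
tcp_rot: [3.141, 0.043, -3.089]
ft_force: [2.2, 0.7, 0.8]
opening: 1.001
grip_force: 0.0
```

Run:
```python
from h import *
s=env.state(); print(s["t"],s["eef_pos"],s["tcp_rot"],s["joints"])
```

```text
8.2 [481.18054792  30.6823674  639.13845035] [ 3.14120104  0.04347692 -3.08870735] [-0.07685023  0.12657645  1.01477016  0.00648972  1.9571773  -1.69796532]
```

View pics/s3.png

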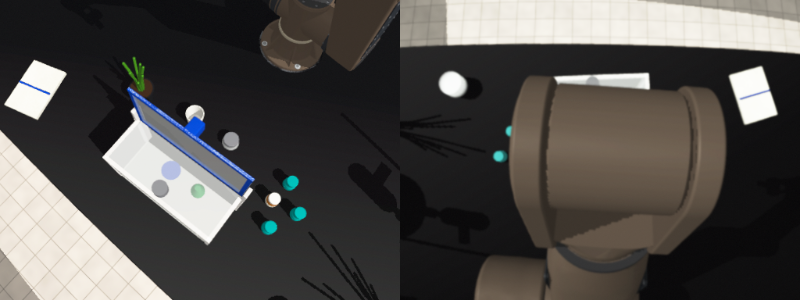

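The interface lets attitude give at the reach limit, and the change is kept: pitch stayed 0.043 after coming back. A vertical tool cannot enter under the sash, so I'll use this to tilt the tool forward by about 0.7 rad, high up in free space.

Emit:
arm_command:
  targets:
    - [-38,0,16,0,1]
    - [-76,0,33,0,1]
    - [-114,0,50,0,1]
    - [-152,0,66,0,1]
    - [-190,0,83,0,1]

```text
t: 8.7
eef_pos: [676.5, 40.9, 565.1]
tcp_rot: [3.141, 0.042, -3.089]
ft_force: [0.5, 0.8, 0.8]
opening: 1.0
grip_force: 0.0
```

Emit:
arm_command:
  targets:
    - [-38,0,16,0,1]
    - [-76,0,33,0,1]
    - [-114,0,50,0,1]
    - [-152,0,66,0,1]
    - [-190,0,83,0,1]

```text
t: 9.2
eef_pos: [846.5, 49.9, 476.2]
tcp_rot: [3.141, 0.052, -3.089]
ft_force: [-4.3, 0.4, 7.4]
opening: 0.999
grip_force: 0.0
```

Emit:
arm_command:
  targets:
    - [-50,0,0,0,1]
    - [-100,0,0,0,1]
    - [-150,0,0,0,1]
    - [-200,0,0,0,1]
    - [-250,0,0,0,1]

```text
t: 9.7
eef_pos: [891.4, 51.7, 420.9]
tcp_rot: [3.141, 0.091, -3.089]
ft_force: [0.0, 0.2, 1.2]
opening: 0.998
grip_force: 0.0
```

Emit:
arm_command:
  targets:
    - [-50,0,0,0,1]
    - [-100,0,0,0,1]
    - [-150,0,0,0,1]
    - [-200,0,0,0,1]
    - [-250,0,0,0,1]

```text
t: 10.2
eef_pos: [927.0, 53.0, 370.6]
tcp_rot: [3.141, 0.122, -3.089]
ft_force: [-0.0, 0.1, 0.1]
opening: 1.0
grip_force: 0.0
```

Run:
```python
from h import *
s=env.state(); print(s["t"],s["eef_pos"],s["tcp_rot"],s["joints"])
```

```text
10.2 [927.01139742  53.01952614 370.57125026] [ 3.14068991  0.12177315 -3.08880661] [-0.01663864  1.04663466  0.04812221  0.00994592  1.92539915 -1.63625559]
```

Emit:
arm_command:
  targets:
    - [-45,0,-22,0,1]
    - [-90,0,-44,0,1]
    - [-135,0,-66,0,1]
    - [-180,0,-88,0,1]
    - [-225,0,-110,0,1]

```text
t: 10.7
eef_pos: [927.6, 52.5, 388.8]
tcp_rot: [3.141, 0.156, -3.089]
ft_force: [0.1, 0.1, 1.0]
opening: 0.997
grip_force: 0.0
```

Emit:
arm_command:
  targets:
    - [-500,0,-250,0,1]
    - [-500,0,-250,0,1]
    - [-500,0,-250,0,1]
    - [-500,0,-250,0,1]
    - [-500,0,-250,0,1]

```text
t: 11.2
eef_pos: [923.7, 51.6, 414.2]
tcp_rot: [3.14, 0.189, -3.089]
ft_force: [0.6, -0.8, -0.0]
opening: 0.999
grip_force: 0.0
```

Run:
```python
from h import *
s=env.state(); print(s["t"],s["eef_pos"],s["tcp_rot"],s["joints"])
```

```text
11.2 [923.68649225  51.64588057 414.24489209] [ 3.14039832  0.18895816 -3.08888636] [-0.01979961  1.00023569  0.04838054  0.01566337  1.90455007 -1.6368857 ]
```

Emit:
arm_command:
  targets:
    - [-480,0,-130,0,1]
    - [-480,0,-130,0,1]
    - [-480,0,-130,0,1]
    - [-480,0,-130,0,1]
    - [-480,0,-130,0,1]

```text
t: 11.7
eef_pos: [936.9, 51.9, 408.1]
tcp_rot: [3.14, 0.222, -3.089]
ft_force: [0.5, -0.3, -0.0]
opening: 0.997
grip_force: 0.0
```

Emit:
arm_command:
  targets:
    - [-480,0,-120,0,1]
    - [-480,0,-120,0,1]
    - [-480,0,-120,0,1]
    - [-480,0,-120,0,1]
    - [-480,0,-120,0,1]

```text
t: 12.2
eef_pos: [947.8, 52.0, 407.4]
tcp_rot: [3.14, 0.257, -3.089]
ft_force: [0.6, -0.2, 1.3]
opening: 1.001
grip_force: 0.0
```

Emit:
arm_command:
  targets:
    - [-480,0,-100,0,1]
    - [-480,0,-100,0,1]
    - [-480,0,-100,0,1]
    - [-480,0,-100,0,1]
    - [-480,0,-100,0,1]

```text
t: 12.7
eef_pos: [959.0, 52.2, 406.1]
tcp_rot: [3.14, 0.292, -3.089]
ft_force: [0.9, -0.9, -0.2]
opening: 1.0
grip_force: 0.0
```

Emit:
arm_command:
  targets:
    - [-480,0,-90,0,1]
    - [-480,0,-90,0,1]
    - [-480,0,-90,0,1]
    - [-480,0,-90,0,1]
    - [-480,0,-90,0,1]

```text
t: 13.2
eef_pos: [968.6, 52.5, 408.2]
tcp_rot: [3.14, 0.328, -3.089]
ft_force: [0.9, -0.5, 0.4]
opening: 1.002
grip_force: 0.0
```

Emit:
arm_command:
  targets:
    - [-480,0,-70,0,1]
    - [-480,0,-70,0,1]
    - [-480,0,-70,0,1]
    - [-480,0,-70,0,1]
    - [-480,0,-70,0,1]

```text
t: 13.7
eef_pos: [978.6, 52.7, 409.5]
tcp_rot: [3.14, 0.363, -3.089]
ft_force: [0.7, 0.2, 0.3]
opening: 0.999
grip_force: 0.0
```

Emit:
arm_command:
  targets:
    - [-480,0,-50,0,1]
    - [-480,0,-50,0,1]
    - [-480,0,-50,0,1]
    - [-480,0,-50,0,1]
    - [-480,0,-50,0,1]

```text
t: 14.2
eef_pos: [988.9, 53.1, 410.6]
tcp_rot: [3.14, 0.398, -3.089]
ft_force: [-0.3, 0.5, -0.1]
opening: 1.002
grip_force: 0.0
```

Emit:
arm_command:
  targets:
    - [-480,0,-40,0,1]
    - [-480,0,-40,0,1]
    - [-480,0,-40,0,1]
    - [-480,0,-40,0,1]
    - [-480,0,-40,0,1]

```text
t: 14.7
eef_pos: [997.7, 53.4, 414.7]
tcp_rot: [3.14, 0.434, -3.089]
ft_force: [0.8, 0.0, -0.0]
opening: 0.998
grip_force: 0.0
```

Emit:
arm_command:
  targets:
    - [-480,0,-20,0,1]
    - [-480,0,-20,0,1]
    - [-480,0,-20,0,1]
    - [-480,0,-20,0,1]
    - [-480,0,-20,0,1]

```text
t: 15.2
eef_pos: [1007.0, 53.8, 417.7]
tcp_rot: [3.14, 0.47, -3.089]
ft_force: [0.0, -0.3, -0.3]
opening: 1.003
grip_force: 0.0
```

Emit:
arm_command:
  targets:
    - [-480,0,0,0,1]
    - [-480,0,0,0,1]
    - [-480,0,0,0,1]
    - [-480,0,0,0,1]
    - [-480,0,0,0,1]

```text
t: 15.7
eef_pos: [1016.6, 54.1, 420.2]
tcp_rot: [3.14, 0.505, -3.089]
ft_force: [0.7, -0.4, 0.3]
opening: 1.002
grip_force: 0.0
```

Emit:
arm_command:
  targets:
    - [-480,0,20,0,1]
    - [-480,0,20,0,1]
    - [-480,0,20,0,1]
    - [-480,0,20,0,1]
    - [-480,0,20,0,1]

```text
t: 16.2
eef_pos: [1026.4, 54.6, 422.2]
tcp_rot: [3.14, 0.54, -3.089]
ft_force: [-0.3, 0.7, 0.3]
opening: 1.0
grip_force: 0.0
```

Emit:
arm_command:
  targets:
    - [-480,0,30,0,1]
    - [-480,0,30,0,1]
    - [-480,0,30,0,1]
    - [-480,0,30,0,1]
    - [-480,0,30,0,1]

```text
t: 16.7
eef_pos: [1034.6, 54.9, 427.2]
tcp_rot: [3.14, 0.576, -3.09]
ft_force: [-0.2, -0.1, 0.1]
opening: 0.995
grip_force: 0.0
```

Emit:
arm_command:
  targets:
    - [-480,0,40,0,1]
    - [-480,0,40,0,1]
    - [-480,0,40,0,1]
    - [-480,0,40,0,1]
    - [-480,0,40,0,1]

```text
t: 17.2
eef_pos: [1041.5, 55.3, 434.7]
tcp_rot: [3.14, 0.611, -3.09]
ft_force: [-0.4, -0.1, 0.1]
opening: 1.003
grip_force: 0.0
```

Emit:
arm_command:
  targets:
    - [-480,0,50,0,1]
    - [-480,0,50,0,1]
    - [-480,0,50,0,1]
    - [-480,0,50,0,1]
    - [-480,0,50,0,1]

```text
t: 17.7
eef_pos: [1047.2, 55.5, 444.3]
tcp_rot: [3.14, 0.647, -3.09]
ft_force: [0.6, 0.6, 0.3]
opening: 1.003
grip_force: 0.0
```

Emit:
arm_command:
  targets:
    - [-480,0,60,0,1]
    - [-480,0,60,0,1]
    - [-480,0,60,0,1]
    - [-480,0,60,0,1]
    - [-480,0,60,0,1]

```text
t: 18.2
eef_pos: [1051.9, 55.7, 455.5]
tcp_rot: [3.139, 0.682, -3.09]
ft_force: [0.6, -0.0, -1.6]
opening: 0.999
grip_force: 0.0
```

Emit:
arm_command:
  targets:
    - [-480,0,70,0,1]
    - [-480,0,70,0,1]
    - [-480,0,70,0,1]
    - [-480,0,70,0,1]
    - [-480,0,70,0,1]

```text
t: 18.7
eef_pos: [1055.6, 55.9, 468.1]
tcp_rot: [3.139, 0.716, -3.09]
ft_force: [0.2, -0.0, -0.8]
opening: 1.003
grip_force: 0.0
```

```bash
cat >> h.py <<'E'
from scipy.spatial.transform import Rotation as Rot
def to(P,grasp=True):
    "tool-axis shift from the present measured pose so the grasp point (or TCP) is at world P"
    s=env.state(); R=Rot.from_euler("xyz",s["tcp_rot"]).as_matrix()
    p=s["eef_pos"]-(19*R[:,2] if grasp else 0)
    return np.round(R.T@(np.array(P)-p),1)
def info():
    s=env.state(); R=Rot.from_euler("xyz",s["tcp_rot"]).as_matrix()
    print("t",s["t"],"tcp",s["eef_pos"].round(1),"grasp",(s["eef_pos"]-19*R[:,2]).round(1),"rot",s["tcp_rot"].round(3),"q",s["joints"].round(2)); print(R.round(3))
E
python3 - <<'E'
from h import *
info()
W=cam("wrist"); cv2.imwrite("pics/w4.png",W["frame"][...,::-1])
S=cam("scene");T=cam("top")
from math import *
for n,d in (("S",S),("T",T)):
    b,m=blobs(d,(80,150,80),(95,255,255),None,60); print(n,[(c,onz(d,c,45).round(0)) for c,_ in b])
E
```

```text
t 18.7 tcp [1055.6   55.9  468.1] grasp [1043.1   55.2  482.5] rot [ 3.139  0.716 -3.09 ] q [-0.02  1.01  0.05  0.05  1.37 -1.64]
[[-0.753 -0.053  0.656]
 [-0.039  0.999  0.036]
 [-0.657  0.002 -0.754]]
S [([371.8, 233.9], array([477., 322.,  45.])), ([381.3, 273.2], array([542., 400.,  45.])), ([344.2, 290.9], array([637., 355.,  45.]))]
T [([143.2, 168.1], array([634., 353.,  45.])), ([126.8, 199.3], array([540., 400.,  45.]))]
```

The tilt of 0.716 rad (41°) is reached. The turquoise jars are at (477,322), (541,400) and (636,354), and the target jar is at (555,311). Moving high over it.

Emit:
arm_command:
  targets:
    - [24,19,-21,0,1]
    - [48,38,-42,0,1]
    - [72,57,-63,0,1]
    - [96,75,-83,0,0.7]
    - [119,94,-104,0,0.7]

```text
t: 19.35
eef_pos: [890.4, 141.8, 468.1]
tcp_rot: [3.139, 0.716, -3.09]
ft_force: [1.2, 0.5, 0.8]
opening: 0.885
grip_force: 0.0
```

Emit:
arm_command:
  targets:
    - [24,19,-21,0,0.7]
    - [48,38,-42,0,0.7]
    - [72,57,-63,0,0.7]
    - [96,75,-83,0,0.7]
    - [119,94,-104,0,0.7]

```text
t: 19.85
eef_pos: [728.5, 227.2, 468.8]
tcp_rot: [3.139, 0.716, -3.09]
ft_force: [0.3, -0.1, -0.8]
opening: 0.7
grip_force: 0.0
```

Emit:
arm_command:
  targets:
    - [24,19,-21,0,0.7]
    - [48,38,-42,0,0.7]
    - [72,57,-63,0,0.7]
    - [96,75,-83,0,0.7]
    - [119,94,-104,0,0.7]

```text
t: 20.35
eef_pos: [565.7, 312.6, 469.4]
tcp_rot: [3.139, 0.717, -3.09]
ft_force: [0.4, 0.5, -0.5]
opening: 0.701
grip_force: 0.0
```

Run:
```python
from h import *
info()
print("to z150 above jar",to([552,311,150]))
```

```text
t 20.35 tcp [565.7 312.6 469.4] grasp [553.3 311.9 483.7] rot [ 3.139  0.717 -3.09 ] q [ 0.53  0.15  1.57 -0.43  0.81 -0.9 ]
[[-0.753 -0.053  0.656]
 [-0.039  0.999  0.036]
 [-0.657  0.002 -0.754]]
to z150 above jar [220.2  -1.4 250.8]
```

Emit:
arm_command:
  targets:
    - [22,0,25,0,0.7]
    - [44,0,50,0,0.7]
    - [66,0,75,0,0.7]
    - [88,0,100,0,0.7]
    - [110,0,125,0,0.7]

```text
t: 20.85
eef_pos: [566.0, 312.6, 301.9]
tcp_rot: [3.138, 0.717, -3.09]
ft_force: [0.7, -0.4, -0.5]
opening: 0.701
grip_force: 0.0
```

Emit:
arm_command:
  targets:
    - [22,0,25,0,0.7]
    - [44,0,50,0,0.7]
    - [66,0,75,0,0.7]
    - [88,0,100,0,0.7]
    - [110,0,125,0,0.7]

```text
t: 21.35
eef_pos: [578.2, 321.4, 167.6]
tcp_rot: [-3.141, 0.654, -3.09]
ft_force: [-0.4, -0.0, 0.1]
opening: 0.702
grip_force: 0.0
```

Run:
```python
from h import *
info()
W=cam("wrist"); print(proj(W,[[555,311,55],[555,311,0]]))
h=cv2.cvtColor(W["frame"],cv2.COLOR_RGB2HSV)
m=cv2.inRange(h,np.array((5,80,50)),np.array((25,255,255)))
cv2.imwrite("pics/w5.png",W["frame"][...,::-1])
```

```text
t 21.35 tcp [578.2 321.4 167.6] grasp [566.6 320.8 182.7] rot [-3.141  0.654 -3.09 ] q [ 0.52  0.48  1.93 -1.13  0.31 -0.07]
[[-0.793 -0.051  0.608]
 [-0.041  0.999  0.031]
 [-0.608 -0.    -0.794]]
[[240.61234313  90.02321647]
 [242.29240266  50.09329355]]
```

View pics/w5.png

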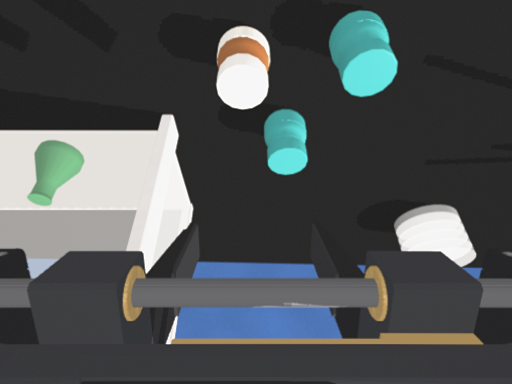

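The wrist view shows the jar at (243,65), with turquoise jars at (288,140) and (362,55). J4 has reached its -1.13 limit here because the tool's tilt azimuth differs from the arm's. I'll fit a small kinematic model from the logged poses so I can plan which tilts are feasible where.

```bash
cat > kin.py <<'E'
import numpy as np
from scipy.optimize import least_squares
from scipy.spatial.transform import Rotation as R
lo=np.array([-3.1,-.84,.05,-1.13,.06,-2.69]);hi=np.array([3.1,2.19,2.79,4.28,2.93,2.69])
def fk(q,p):
    a1,off,d1,L2,a3,L3,o5,d6,c6=p
    r=R.from_euler("z",q[0]);x=np.zeros(3)
    x=x+r.apply([a1,off,d1]); r=r*R.from_euler("y",q[1]); x=x+r.apply([0,0,L2]); r=r*R.from_euler("y",q[2]); x=x+r.apply([a3,0,L3])
    r=r*R.from_euler("z",q[3]); x=x+r.apply([0,o5,0]); r=r*R.from_euler("y",q[4]); x=x+r.apply([0,0,d6]); r=r*R.from_euler("z",q[5]+c6)
    return x,r
D=[([1.0294,.4916,1.5595,0,1.0917,-.1056],(263.7,566.4,214.0),(3.1410,0,2.7058)),
([-.056,.45694,1.54611,-.0005,1.13821,-1.6804],(616.9,31.3,240.1),(-3.1411,.0003,-3.0878)),
([-.0599,.49656,.04815,.006,2.56954,-1.6786],(539.85,34.5,770.05),(3.1414,.0275,-3.0886)),
([-.07685,.12658,1.01477,.0065,1.95718,-1.698],(481.2,30.7,639.1),(3.1412,.0435,-3.0887)),
([-.0166,1.04663,.04812,.0099,1.9254,-1.6363],(927,53,370.6),(3.1407,.1218,-3.0888)),
([-.0198,1.00024,.04838,.01566,1.90455,-1.6369],(923.7,51.6,414.2),(3.1404,.189,-3.0889)),
([-.02,1.01,.05,.05,1.37,-1.64],(1055.6,55.9,468.1),(3.139,.716,-3.09)),
([.53,.15,1.57,-.43,.81,-.9],(565.7,312.6,469.4),(3.139,.717,-3.09)),
([.52,.48,1.93,-1.13,.31,-.07],(578.2,321.4,167.6),(-3.141,.654,-3.09))]
def res(p):
    o=[]
    for q,x,e in D:
        X,r=fk(q,p); o+=list(X-x)+list(300*(R.from_euler("xyz",e).inv()*r).as_rotvec())
    return o
best=min((least_squares(res,[50,66,200,550,0,550,0,280,c],x_scale=100) for c in(0,np.pi/2,np.pi,-np.pi/2)),key=lambda s:s.cost); P=best.x
def ik(x,rot,q0):
    f=lambda q:np.r_[fk(q,P)[0]-x,300*(rot.inv()*fk(q,P)[1]).as_rotvec()]
    s=least_squares(f,np.clip(q0,lo+1e-3,hi-1e-3),bounds=(lo,hi)); return s.x,np.sqrt(2*s.cost)
def tool(phi,yaw=-3.09): return R.from_euler("xyz",(np.pi,phi,yaw))
E
python3 - <<'E'
from kin import *
np.set_printoptions(precision=2,suppress=True)
print(best.cost,P,np.array(best.fun).reshape(-1,6).round(1))
def rep(name,G,phi,yaw=-3.09):
    rot=tool(phi,yaw); x=np.array(G)+19*rot.as_matrix()[:,2]
    sols=[ik(x,rot,q0) for q0 in ([0,.6,1.9,0,.4,-1.6],[0,.6,1.9,1.5,.4,-2],[0,.6,1.9,3,.4,0],[.4,.6,1.9,-1,.4,-.5],[.4,.6,1.9,3.9,.4,1])]
    for q,e in sols:
        if e<3: print(name,phi,q)
for phi in (0,.3,.5,.6,.7,.85,1.0): rep("jar",(555,311,44),phi)
for phi in (.3,.5,.6,.7,.8,.9): rep("front",(605,0,44),phi); rep("coast",(690,-12,52),phi)
E
```

```text
10.62123302909808 [ -0.15  67.53 197.31 586.71  43.16 411.15  -1.94 272.16  -4.71] [[ 0.2 -0.3  0.1  0.5  0.   0.2]
 [-0.2 -0.3  0.1 -0.   0.   0.2]
 [-0.1 -0.3  0.3  0.  -0.   0.2]
 [-0.  -0.3  0.3 -0.   0.   0.2]
 [-0.  -0.3  0.2  0.   0.   0.2]
 [-0.  -0.3  0.3 -0.   0.   0.2]
 [-0.2  1.9 -1.3  0.1  0.8 -1.3]
 [ 0.6  0.2 -0.1  0.5 -0.1 -2.2]
 [-0.  -0.  -0.   0.6  1.   2.3]]
jar 0 [ 0.41  0.73  1.68  0.    0.73 -1.22]
jar 0 [ 0.41  0.73  1.68 -0.    0.73 -1.22]
jar 0 [ 0.41  0.73  1.68  0.    0.73 -1.22]
jar 0.3 [ 0.45  0.69  1.86 -0.36  0.33 -0.84]
jar 0.3 [ 0.45  0.69  1.86 -0.36  0.33 -0.84]
jar 0.3 [ 0.45  0.69  1.86 -0.36  0.33 -0.84]
jar 0.6 [0.5  0.7  2.02 4.23 0.28 0.88]
jar 0.6 [0.5  0.7  2.02 4.23 0.28 0.88]
jar 0.7 [0.52 0.72 2.07 3.95 0.41 1.17]
jar 0.7 [0.52 0.72 2.07 3.95 0.41 1.17]
jar 0.85 [0.54 0.77 2.12 3.78 0.64 1.37]
jar 0.85 [0.54 0.77 2.12 3.78 0.64 1.37]
jar 1.0 [0.57 0.83 2.17 3.71 0.88 1.48]
jar 1.0 [0.57 0.83 2.17 3.71 0.88 1.48]
front 0.3 [-0.13  0.65  1.96  0.23  0.24 -1.97]
front 0.3 [-0.13  0.65  1.96  0.23  0.24 -1.97]
front 0.3 [-0.13  0.65  1.96  0
[... 468 characters left out ...]
.67  2.14  2.69  0.29  1.82]
coast 0.6 [-0.16  0.71  1.92  2.17  0.14  2.36]
coast 0.6 [-0.16  0.71  1.92  2.17  0.14  2.36]
front 0.7 [-0.18  0.7   2.19  2.81  0.46  1.7 ]
front 0.7 [-0.18  0.7   2.19  2.81  0.46  1.7 ]
coast 0.7 [-0.17  0.72  1.98  2.62  0.29  1.91]
coast 0.7 [-0.17  0.72  1.98  2.62  0.29  1.91]
front 0.8 [-0.19  0.73  2.24  2.85  0.64  1.64]
front 0.8 [-0.19  0.73  2.24  2.85  0.64  1.64]
coast 0.8 [-0.18  0.75  2.03  2.76  0.45  1.76]
coast 0.8 [-0.18  0.75  2.03  2.76  0.45  1.76]
front 0.9 [-0.2   0.78  2.28  2.88  0.82  1.6 ]
front 0.9 [-0.2   0.78  2.28  2.88  0.82  1.6 ]
coast 0.9 [-0.19  0.78  2.07  2.82  0.62  1.69]
coast 0.9 [-0.19  0.78  2.07  2.82  0.62  1.69]
```

```bash
cat > sim.py <<'E'
from kin import *
np.set_printoptions(precision=2,suppress=True)
def run(q,wps,phi,yaw0=-3.09,n=8,pr=2):
    "wps: (G xyz, rollturn rad about tool z)"
    G0,a0=wps[0]
    for G1,a1 in wps[1:]:
        emax=0;dm=0
        for t in np.linspace(0,1,n+1)[1:]:
            rot=tool(phi,yaw0)*R.from_euler("z",a0+(a1-a0)*t); G=np.array(G0)+(np.array(G1)-G0)*t
            x=G+19*rot.as_matrix()[:,2]; q2,e=ik(x,rot,q); dm=max(dm,abs(q2-q).max()); emax=max(emax,e); q=q2
        print(G1,round(a1,2),q,"err %.1f maxdq %.2f"%(emax,dm)); G0,a0=G1,a1
    return q
E
python3 - <<'E'
from sim import *
q=np.array([.52,.48,1.93,-1.13,.31,-.07])
pi=np.pi
for phi in (.654,.72):
  print("phi",phi)
  run(q,[((566,320,183),0),((540,250,330),0),((430,-120,330),0),((430,-120,330),pi),((430,-120,260),pi),((430,-120,220),pi),((430,-120,180),pi),((430,-120,140),pi),((430,-120,140),2*pi),((430,80,140),2*pi),((430,311,140),2*pi),((555,311,140),2*pi),((555,311,44),2*pi),((555,311,110),2*pi),((540,0,110),2*pi),((620,-12,70),2*pi),((690,-12,52),2*pi)],phi,n=12)
E
```

```text
phi 0.654
(540, 250, 330) 0 [ 0.41  0.2   1.89 -0.49  0.48 -0.84] err 0.0 maxdq 0.08
(430, -120, 330) 0 [-0.62 -0.05  2.15  0.66  0.62 -2.69] err 9.8 maxdq 0.22
(430, -120, 330) 3.14 [-0.65 -0.05  2.17  0.74  0.63  0.34] err 0.0 maxdq 0.26
(430, -120, 260) 3.14 [-0.65  0.06  2.29  1.03  0.48 -0.  ] err 0.0 maxdq 0.04
(430, -120, 220) 3.14 [-0.66  0.15  2.35  1.31  0.42 -0.32] err 0.0 maxdq 0.03
(430, -120, 180) 3.14 [-0.66  0.25  2.41  1.67  0.41 -0.7 ] err 0.0 maxdq 0.03
(430, -120, 140) 3.14 [-0.66  0.37  2.46  2.01  0.45 -1.08] err 0.0 maxdq 0.03
(430, -120, 140) 6.28 [-0.66  0.37  2.46  2.01  0.45  2.06] err 0.0 maxdq 0.26
(430, 80, 140) 6.28 [0.01 0.35 2.5  3.07 0.37 1.6 ] err 0.0 maxdq 0.10
(430, 311, 140) 6.28 [0.65 0.46 2.25 4.28 0.37 0.95] err 11.0 maxdq 0.12
(555, 311, 140) 6.28 [0.49 0.54 2.05 4.28 0.27 0.79] err 18.8 maxdq 0.02
(555, 311, 44) 6.28 [0.51 0.71 2.05 4.05 0.35 1.06] err 16.1 maxdq 0.05
(555, 311, 110) 6.28 [0.5  0.59 2.04 4.28 0.28 0.81] err 8.6 maxdq 0.04
(540, 0, 110) 6.28 [-0.2   0.5   2.29  2.65  0.33  1.84] err 1.8 maxdq 0.17
(620, -12, 70) 6.28 [-0.19  
[... 649 characters left out ...]
3  0.55 -1.24] err 0.0 maxdq 0.03
(430, -120, 140) 6.28 [-0.69  0.39  2.49  2.13  0.55  1.9 ] err 0.0 maxdq 0.26
(430, 80, 140) 6.28 [0.01 0.38 2.55 3.08 0.51 1.59] err 0.0 maxdq 0.08
(430, 311, 140) 6.28 [0.68 0.47 2.25 4.28 0.44 0.97] err 0.8 maxdq 0.10
(555, 311, 140) 6.28 [0.52 0.55 2.05 4.28 0.32 0.81] err 6.3 maxdq 0.02
(555, 311, 44) 6.28 [0.52 0.73 2.08 3.92 0.44 1.21] err 3.6 maxdq 0.05
(555, 311, 110) 6.28 [0.52 0.6  2.05 4.21 0.35 0.89] err 0.0 maxdq 0.03
(540, 0, 110) 6.28 [-0.21  0.52  2.33  2.73  0.44  1.74] err 0.0 maxdq 0.14
(620, -12, 70) 6.28 [-0.2   0.65  2.16  2.71  0.41  1.78] err 0.0 maxdq 0.02
(690, -12, 52) 6.28 [-0.17  0.73  1.99  2.66  0.32  1.87] err 0.0 maxdq 0.01
```

The model fits to under 1 mm, and the flipped-wrist branch (J4 around 2.5–4) reaches both jar and coaster at this tilt. I'll roll 180° while moving right, then descend so that J4 swings over, then roll back.

```bash
cat >> h.py <<'E'
def chain(wps):
    "wps: (grasp xyz, roll deg in this call); prints each call's final tool-axis shift, axes taken from the measured pose"
    s=env.state(); r=Rot.from_euler("xyz",s["tcp_rot"]); g=s["eef_pos"]-19*r.as_matrix()[:,2]
    for G,a in wps:
        d=r.inv().apply(np.array(G)-g); print(G,"shift",d.round(0),"roll",a,"per row %.0f mm"%(np.linalg.norm(d)/5)); r=r*Rot.from_euler("z",a,degrees=True); g=np.array(G,float)
E
python3 - <<'E'
from h import *
chain([((540,250,300),0),((515,170,330),42),((485,80,330),42),((455,-20,330),42),((430,-120,330),42),((430,-120,240),12),((430,-120,140),0)])
from sim import *
a=np.radians
run(env.state()["joints"],[((566,320,183),0),((540,250,300),0),((515,170,330),a(42)),((485,80,330),a(84)),((455,-20,330),a(126)),((430,-120,330),a(168)),((430,-120,240),a(180)),((430,-120,140),a(180)),((440,-60,130),a(220)),((445,0,120),a(260)),((455,60,110),a(300)),((470,130,100),a(330)),((510,220,90),a(360)),((550,311,85),a(360)),((555,311,44),a(360))],.654)
E
```

```text
(540, 250, 300) shift [ -48.  -70. -114.] roll 0 per row 28 mm
(515, 170, 330) shift [  5. -79. -41.] roll 42 per row 18 mm
(485, 80, 330) shift [-39. -84. -21.] roll 42 per row 19 mm
(455, -20, 330) shift [-95. -38. -21.] roll 42 per row 21 mm
(430, -120, 330) shift [-94.  39. -18.] roll 42 per row 21 mm
(430, -120, 240) shift [-53. -11.  72.] roll 12 per row 18 mm
(430, -120, 140) shift [-61.  -0.  80.] roll 0 per row 20 mm
(540, 250, 300) 0 [ 0.41  0.23  1.94 -0.58  0.41 -0.74] err 0.0 maxdq 0.09
(515, 170, 330) 0.73 [ 0.26  0.1   2.01 -0.32  0.4  -0.38] err 0.0 maxdq 0.05
(485, 80, 330) 1.47 [ 0.02  0.01  2.11  0.05  0.36 -0.18] err 0.0 maxdq 0.06
(455, -20, 330) 2.2 [-0.31 -0.06  2.17  0.52  0.45 -0.14] err 0.0 maxdq 0.06
(430, -120, 330) 2.93 [-0.65 -0.05  2.17  0.74  0.63  0.14] err 0.0 maxdq 0.05
(430, -120, 240) 3.14 [-0.65  0.1   2.32  1.16  0.44 -0.15] err 0.0 maxdq 0.08
(430, -120, 140) 3.14 [-0.66  0.37  2.46  2.01  0.45 -1.08] err 0.0 maxdq 0.13
(440, -60, 130) 3.84 [-0.47  0.39  2.49  2.36  0.45 -0.57] err 0.0 maxdq 0.07
(445, 0, 120) 4.54 [-0.27  0.42  2.51  2.7   0.46 -0.03] err 0.0 maxdq 0.07
(455, 60, 110) 5.24 [-0.06  0.46  2.49  2.99  0.46  0.57] err 0.0 maxdq 0.08
(470, 130, 100) 5.76 [0.16 0.5  2.42 3.3  0.43 0.99] err 0.0 maxdq 0.05
(510, 220, 90) 6.28 [0.37 0.56 2.24 3.73 0.35 1.27] err 0.0 maxdq 0.06
(550, 311, 85) 6.28 [0.52 0.63 2.04 4.28 0.31 0.83] err 0.0 maxdq 0.07
(555, 311, 44) 6.28 [0.51 0.71 2.05 4.05 0.35 1.06] err 0.0 maxdq 0.03
```

Emit:
arm_command:
  targets:
    - [-10,-14,-23,0,0.7]
    - [-19,-28,-46,0,0.7]
    - [-29,-42,-68,0,0.7]
    - [-38,-56,-91,0,0.7]
    - [-48,-70,-114,0,0.7]

```text
t: 21.9
eef_pos: [549.7, 249.2, 289.9]
tcp_rot: [3.141, 0.656, -3.09]
ft_force: [0.2, 0.3, -0.4]
opening: 0.697
grip_force: 0.0
```

Emit:
arm_command:
  targets:
    - [1,-16,-8,8.4,0.7]
    - [2,-32,-16,16.8,0.7]
    - [3,-47,-25,25.2,0.7]
    - [4,-63,-33,33.6,0.7]
    - [5,-79,-41,42,0.7]

```text
t: 22.4
eef_pos: [525.0, 168.8, 318.8]
tcp_rot: [2.663, 0.468, 2.338]
ft_force: [0.4, 0.7, 0.2]
opening: 0.702
grip_force: 0.0
```

Emit:
arm_command:
  targets:
    - [-8,-17,-4,8.4,0.7]
    - [-16,-34,-8,16.8,0.7]
    - [-23,-50,-13,25.2,0.7]
    - [-31,-67,-17,33.6,0.7]
    - [-39,-84,-21,42,0.7]

```text
t: 22.9
eef_pos: [495.1, 78.7, 318.6]
tcp_rot: [2.487, 0.061, 1.701]
ft_force: [0.1, 0.7, 0.8]
opening: 0.698
grip_force: 0.0
```

Emit:
arm_command:
  targets:
    - [-19,-8,-4,8.4,0.7]
    - [-38,-15,-8,16.8,0.7]
    - [-57,-23,-13,25.2,0.7]
    - [-76,-30,-17,33.6,0.7]
    - [-95,-38,-21,42,0.7]

```text
t: 23.4
eef_pos: [465.5, -21.4, 318.3]
tcp_rot: [2.585, -0.37, 1.096]
ft_force: [-0.5, -0.4, 0.1]
opening: 0.697
grip_force: 0.0
```

Emit:
arm_command:
  targets:
    - [-19,8,-4,8.4,0.7]
    - [-38,16,-7,16.8,0.7]
    - [-56,23,-11,25.2,0.7]
    - [-75,31,-14,33.6,0.7]
    - [-94,39,-18,42,0.7]

```text
t: 23.9
eef_pos: [440.9, -121.8, 318.0]
tcp_rot: [2.986, -0.641, 0.308]
ft_force: [0.5, 0.0, 0.2]
opening: 0.704
grip_force: 0.0
```

Run:
```python
from h import *
info()
chain([((430,-120,240),12),((430,-120,140),0)])
```

```text
t 23.9 tcp [ 440.9 -121.8  318. ] grasp [ 429.3 -122.4  333.1] rot [ 2.986 -0.641  0.308] q [-0.66 -0.06  2.17  0.74  0.63  0.14]
[[ 0.764  0.211  0.61 ]
 [ 0.243 -0.97   0.031]
 [ 0.598  0.125 -0.792]]
(430, -120, 240) shift [-54. -14.  74.] roll 12 per row 19 mm
(430, -120, 140) shift [-61.   0.  79.] roll 0 per row 20 mm
```

Emit:
arm_command:
  targets:
    - [-11,-3,15,4,0.7]
    - [-22,-6,30,8,0.7]
    - [-32,-8,44,12,0.7]
    - [-43,-11,59,12,0.7]
    - [-54,-14,74,12,0.7]

```text
t: 24.4
eef_pos: [442.0, -118.8, 224.7]
tcp_rot: [3.139, -0.656, 0.053]
ft_force: [0.4, -0.2, 0.1]
opening: 0.705
grip_force: 0.0
```

Emit:
arm_command:
  targets:
    - [-12,0,16,0,0.7]
    - [-24,0,32,0,0.7]
    - [-37,0,47,0,0.7]
    - [-49,0,63,0,0.7]
    - [-61,0,79,0,0.7]

```text
t: 24.9
eef_pos: [442.1, -119.1, 124.9]
tcp_rot: [3.139, -0.657, 0.053]
ft_force: [0.7, 1.1, 0.9]
opening: 0.701
grip_force: 0.0
```

Run:
```python
from h import *
info()
chain([((440,-60,130),41),((445,0,120),41),((455,60,110),41),((470,130,100),41),((505,220,92),16),((552,311,80),0)])
```

```text
t 24.9 tcp [ 442.1 -119.1  124.9] grasp [ 430.5 -119.7  139.9] rot [ 3.139 -0.657  0.053] q [-0.65  0.37  2.46  2.04  0.46 -1.11]
[[ 0.791  0.051  0.61 ]
 [ 0.042 -0.999  0.029]
 [ 0.611  0.002 -0.792]]
(440, -60, 130) shift [  4. -59.  15.] roll 41 per row 12 mm
(445, 0, 120) shift [-39. -45.  13.] roll 41 per row 12 mm
(455, 60, 110) shift [-58. -13.  16.] roll 41 per row 12 mm
(470, 130, 100) shift [-63.  30.  19.] roll 41 per row 14 mm
(505, 220, 92) shift [-50.  77.  30.] roll 16 per row 19 mm
(552, 311, 80) shift [-34.  88.  41.] roll 0 per row 21 mm
```

Emit:
arm_command:
  targets:
    - [1,-12,3,8.2,0.7]
    - [2,-24,6,16.4,0.7]
    - [2,-35,9,24.6,0.7]
    - [3,-47,12,32.8,0.7]
    - [4,-59,15,41,0.7]

```text
t: 25.4
eef_pos: [451.5, -58.9, 116.0]
tcp_rot: [-2.671, -0.477, -0.786]
ft_force: [0.7, 0.2, -0.2]
opening: 0.701
grip_force: 0.0
```

Emit:
arm_command:
  targets:
    - [-8,-9,3,8.2,0.7]
    - [-16,-18,5,16.4,0.7]
    - [-23,-27,8,24.6,0.7]
    - [-31,-36,10,32.8,0.7]
    - [-39,-45,13,41,0.7]

```text
t: 25.9
eef_pos: [456.4, 1.1, 105.8]
tcp_rot: [-2.489, -0.082, -1.413]
ft_force: [0.6, 0.8, 0.3]
opening: 0.7
grip_force: 0.0
```

Emit:
arm_command:
  targets:
    - [-12,-3,3,8.2,0.7]
    - [-23,-5,6,16.4,0.7]
    - [-35,-8,10,24.6,0.7]
    - [-46,-10,13,32.8,0.7]
    - [-58,-13,16,41,0.7]

```text
t: 26.4
eef_pos: [467.0, 61.0, 96.0]
tcp_rot: [-2.569, 0.342, -1.999]
ft_force: [-0.4, -0.4, 0.1]
opening: 0.7
grip_force: 0.0
```

Emit:
arm_command:
  targets:
    - [-13,6,4,8.2,0.7]
    - [-25,12,8,16.4,0.7]
    - [-38,18,11,24.6,0.7]
    - [-50,24,15,32.8,0.7]
    - [-63,30,19,41,0.7]

```text
t: 26.9
eef_pos: [482.2, 131.2, 86.6]
tcp_rot: [-2.936, 0.629, -2.749]
ft_force: [-0.1, -1.0, -1.0]
opening: 0.7
grip_force: 0.0
```

Emit:
arm_command:
  targets:
    - [-10,15,6,5.3,0.7]
    - [-20,31,12,10.6,0.7]
    - [-30,46,18,16,0.7]
    - [-40,62,24,16,0.7]
    - [-50,77,30,16,0.7]

```text
t: 27.4
eef_pos: [517.3, 221.4, 79.2]
tcp_rot: [3.141, 0.657, -3.09]
ft_force: [-0.6, -1.0, 0.6]
opening: 0.701
grip_force: 0.0
```

Run:
```python
from h import *
info()
W=cam("wrist");T=cam("top");S=cam("scene")
print(proj(W,[[555,311,55],[555,311,0]]))
for d,n in((W,"W"),(S,"S")):
    u=proj(d,[[555,311,50]])[0].astype(int); x0,y0=np.maximum(u-45,0)
    b,m=blobs(d,(0,0,150),(180,60,255),(x0,y0,x0+90,y0+90),40); print(n,[(c,st,onz(d,c,52).round(1)) for c,st in b])
chain([((552,311,80),0)])
cv2.imwrite("pics/w6.png",W["frame"][...,::-1])
```

```text
t 27.4 tcp [517.3 221.4  79.2] grasp [505.7 220.8  94.3] rot [ 3.141  0.657 -3.09 ] q [0.38 0.55 2.25 3.76 0.35 1.25]
[[-0.791 -0.052  0.61 ]
 [-0.041  0.999  0.032]
 [-0.611  0.    -0.792]]
[[370.60829412 238.25779898]
 [356.33753885 180.25656611]]
W [([338.3, 191.0], [333, 187, 16, 15, 97], array([501.6, 272.7,  52. ])), ([370.6, 226.9], [343, 206, 57, 43, 1976], array([543.5, 307.6,  52. ]))]
S [([312.4, 251.5], [305, 240, 19, 26, 173], array([612.9, 234.5,  52. ])), ([351.2, 253.9], [344, 246, 16, 16, 201], array([554.4, 312.2,  52. ]))]
(552, 311, 80) shift [-32.  88.  42.] roll 0 per row 21 mm
```

View pics/w6.png

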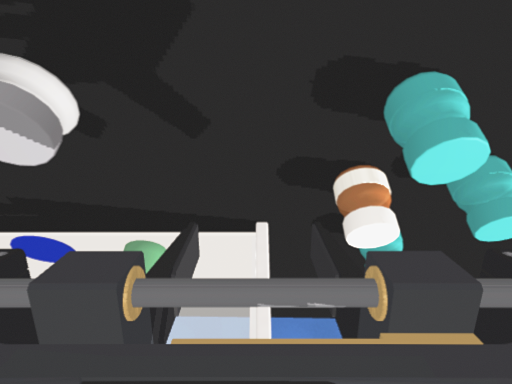

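The wrist view shows the upright amber jar at (365,205), with its base at about (360,180) and cap at (370,235), matching the projection of (555,311). A turquoise jar is behind it at (435,130). Moving over it and down.

Emit:
arm_command:
  targets:
    - [-7,18,8,0,0.7]
    - [-14,36,17,0,0.7]
    - [-21,53,25,0,0.7]
    - [-28,71,34,0,0.7]
    - [-34,88,42,0,0.7]

```text
t: 28.05
eef_pos: [565.1, 310.5, 66.2]
tcp_rot: [-3.141, 0.656, -3.09]
ft_force: [-0.2, -0.8, 0.4]
opening: 0.703
grip_force: 0.0
```

Run:
```python
from h import *
info()
chain([((555,311,62),0),((555,311,44),0)])
W=cam("wrist"); print(proj(W,[[555,311,55]]))
b,m=blobs(W,(0,0,150),(180,60,255),None,300); print([(c,st) for c,st in b])
```

```text
t 28.05 tcp [565.1 310.5  66.2] grasp [553.6 309.9  81.2] rot [-3.141  0.656 -3.09 ] q [0.52 0.64 2.04 4.27 0.31 0.84]
[[-0.791 -0.051  0.609]
 [-0.041  0.999  0.031]
 [-0.61  -0.001 -0.793]]
(555, 311, 62) shift [11.  1. 16.] roll 0 per row 4 mm
(555, 311, 44) shift [11.  0. 14.] roll 0 per row 4 mm
[[254.34239283 216.1003469 ]]
[([256.8, 142.2], [224, 129, 66, 41, 1122]), ([256.2, 202.1], [224, 174, 66, 57, 3122]), ([103.9, 232.1], [0, 204, 177, 69, 5280]), ([179.6, 325.3], [166, 306, 24, 38, 496])]
```

Emit:
arm_command:
  targets:
    - [4,2,6,0,0.7]
    - [11,2,15,0,0.7]
    - [17,2,23,0,0.7]
    - [22,2,30,0,0.7]
    - [22,2,30,0,0.7]

```text
t: 28.6
eef_pos: [565.0, 311.5, 27.9]
tcp_rot: [-3.14, 0.654, -3.09]
ft_force: [0.1, -0.4, 0.8]
opening: 0.7
grip_force: 0.0
```

Emit:
arm_command:
  targets:
    - [0,0,0,0,0]
    - [0,0,0,0,0]
    - [0,0,0,0,0]
    - [0,0,0,0,0]
    - [0,0,0,0,0]

```text
t: 29.1
eef_pos: [565.7, 312.8, 29.1]
tcp_rot: [-3.141, 0.656, -3.09]
ft_force: [-1.7, -1.0, 3.2]
opening: 0.402
grip_force: 29.5
```

Run:
```python
from h import *
info(); s=env.state(); print(s["opening"],s["grip_force"],s["ft_force"])
```

```text
t 29.1 tcp [565.7 312.8  29.1] grasp [554.1 312.2  44.2] rot [-3.141  0.656 -3.09 ] q [0.52 0.71 2.04 4.07 0.35 1.05]
[[-0.791 -0.051  0.609]
 [-0.041  0.999  0.031]
 [-0.61  -0.    -0.792]]
0.4019086514585024 29.45958217799216 [-1.68915996 -1.04401671  3.17548179]
```

Run:
```python
from h import *
w=[((555,312,72),0),((575,210,74),0),((590,100,74),0),((598,-12,74),0),((650,-12,68),0),((692,-12,63),0),((692,-12,53),0)]
chain(w)
from sim import *
run(env.state()["joints"],[((554,312,44),0)]+w,.656)
```

```text
(555, 312, 72) shift [-18.  -0. -22.] roll 0 per row 6 mm
(575, 210, 74) shift [ -13. -103.    7.] roll 0 per row 21 mm
(590, 100, 74) shift [  -7. -111.    6.] roll 0 per row 22 mm
(598, -12, 74) shift [  -2. -112.    1.] roll 0 per row 22 mm
(650, -12, 68) shift [-37.  -3.  36.] roll 0 per row 10 mm
(692, -12, 63) shift [-30.  -2.  30.] roll 0 per row 8 mm
(692, -12, 53) shift [6. 0. 8.] roll 0 per row 2 mm
(555, 312, 72) 0 [0.51 0.66 2.04 4.2  0.32 0.91] err 0.0 maxdq 0.02
(575, 210, 74) 0 [0.3  0.63 2.12 3.68 0.29 1.25] err 0.0 maxdq 0.07
(590, 100, 74) 0 [0.05 0.62 2.17 3.14 0.31 1.57] err 0.0 maxdq 0.07
(598, -12, 74) 0 [-0.2   0.62  2.17  2.65  0.33  1.84] err 0.0 maxdq 0.06
(650, -12, 68) 0 [-0.18  0.66  2.05  2.55  0.25  1.96] err 0.0 maxdq 0.02
(692, -12, 63) 0 [-0.17  0.7   1.95  2.41  0.2   2.12] err 0.0 maxdq 0.02
(692, -12, 53) 0 [-0.17  0.72  1.95  2.48  0.21  2.05] err 0.0 maxdq 0.01
```

Emit:
arm_command:
  targets:
    - [-4,0,-5,0,0]
    - [-9,0,-11,0,0]
    - [-14,0,-17,0,0]
    - [-18,0,-22,0,0]
    - [-18,0,-22,0,0]

```text
t: 29.6
eef_pos: [566.5, 313.2, 57.8]
tcp_rot: [3.141, 0.656, -3.09]
ft_force: [-0.3, 0.4, -1.1]
opening: 0.404
grip_force: 29.5
```

Emit:
arm_command:
  targets:
    - [-2,-15,1,0,0]
    - [-5,-36,2,0,0]
    - [-7,-58,4,0,0]
    - [-10,-80,5,0,0]
    - [-13,-103,7,0,0]

```text
t: 30.1
eef_pos: [586.0, 210.2, 59.0]
tcp_rot: [-3.141, 0.655, -3.089]
ft_force: [-0.4, 1.5, -0.3]
opening: 0.4
grip_force: 29.5
```

Emit:
arm_command:
  targets:
    - [-1,-22,1,0,0]
    - [-3,-44,2,0,0]
    - [-4,-67,4,0,0]
    - [-6,-89,5,0,0]
    - [-7,-111,6,0,0]

```text
t: 30.6
eef_pos: [601.0, 99.7, 58.6]
tcp_rot: [3.141, 0.655, -3.09]
ft_force: [0.8, 0.8, -1.5]
opening: 0.402
grip_force: 29.5
```

Emit:
arm_command:
  targets:
    - [0,-25,0,0,0]
    - [-1,-50,0,0,0]
    - [-1,-75,1,0,0]
    - [-2,-97,1,0,0]
    - [-2,-112,1,0,0]

```text
t: 31.1
eef_pos: [609.0, -12.6, 59.0]
tcp_rot: [3.141, 0.655, -3.091]
ft_force: [0.1, 0.3, -1.2]
opening: 0.403
grip_force: 29.5
```

Run:
```python
from h import *
info(); s=env.state(); print(s["opening"],s["grip_force"],s["ft_force"])
chain([((650,-12,68),0),((692,-12,63),0),((692,-12,53),0)])
W=cam("wrist")
h=cv2.cvtColor(W["frame"],cv2.COLOR_RGB2HSV)
cv2.imwrite("pics/w7.png",np.hstack([cv2.resize(W["frame"],(400,300)),cv2.resize(cam("scene")["frame"][60:290,100:400],(400,300))])[...,::-1])
```

```text
t 31.1 tcp [609.  -12.6  59. ] grasp [597.5 -13.2  74.1] rot [ 3.141  0.655 -3.091] q [-0.2   0.62  2.18  2.66  0.33  1.84]
[[-0.792 -0.051  0.608]
 [-0.04   0.999  0.031]
 [-0.609  0.    -0.793]]
0.40272628030675395 29.474644703759623 [ 0.14376243  0.26898138 -1.17970668]
(650, -12, 68) shift [-38.  -1.  37.] roll 0 per row 11 mm
(692, -12, 63) shift [-30.  -2.  30.] roll 0 per row 8 mm
(692, -12, 53) shift [ 6. -0.  8.] roll 0 per row 2 mm
```

View pics/w7.png

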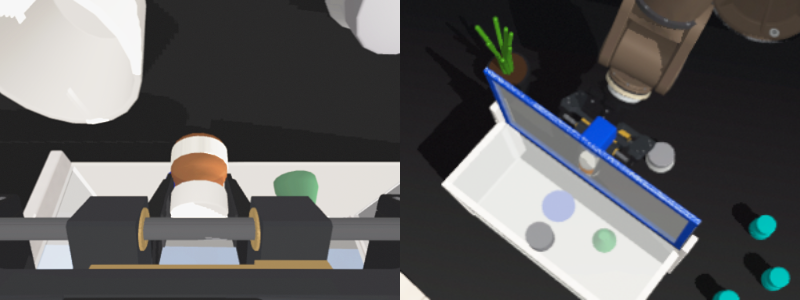

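The jar is upright in the gripper (wrist tile 200,185), with the coaster ahead and clear in the scene tile (558,207). Inserting.

Emit:
arm_command:
  targets:
    - [-8,0,7,0,0]
    - [-16,0,15,0,0]
    - [-23,-1,22,0,0]
    - [-31,-1,30,0,0]
    - [-38,-1,37,0,0]

```text
t: 31.7
eef_pos: [663.0, -9.0, 53.1]
tcp_rot: [-3.141, 0.656, -3.089]
ft_force: [0.9, -0.1, -1.2]
opening: 0.4
grip_force: 29.5
```

Emit:
arm_command:
  targets:
    - [-6,0,6,0,0]
    - [-13,-1,13,0,0]
    - [-20,-1,20,0,0]
    - [-26,-2,26,0,0]
    - [-30,-2,30,0,0]

```text
t: 32.2
eef_pos: [704.7, -9.4, 47.6]
tcp_rot: [-3.141, 0.656, -3.09]
ft_force: [0.1, -1.1, -0.5]
opening: 0.4
grip_force: 29.5
```

Run:
```python
from h import *
info(); s=env.state(); print(s["opening"],s["grip_force"],s["ft_force"])
chain([((692,-12,53),0)])
S=cam("scene"); b,_=blobs(S,(105,35,60),(130,190,255),(195,195,245,240),60); print([(c,st,onz(S,c,7).round(1)) for c,st in b])
b,_=blobs(S,(0,0,235),(180,25,255),(195,170,245,240),20); print([(c,st,onz(S,c,73).round(1)) for c,st in b], proj(S,[[692.7,-12,74],[694,-12,7]]))
```

```text
t 32.2 tcp [704.7  -9.4  47.6] grasp [693.1 -10.   62.7] rot [-3.141  0.656 -3.09 ] q [-0.16  0.7   1.95  2.44  0.2   2.1 ]
[[-0.792 -0.052  0.609]
 [-0.041  0.999  0.031]
 [-0.61  -0.    -0.793]]
0.4000012142520397 29.473769127398555 [ 0.07889721 -1.12869799 -0.54792069]
(692, -12, 53) shift [ 7. -2.  7.] roll 0 per row 2 mm
[([217.4, 223.0], [207, 214, 24, 16, 167], array([708.1,  -4. ,   7. ]))]
[([215.4, 219.9], [195, 187, 50, 53, 952], array([713.6,   1.8,  73. ])), ([217.8, 211.2], [212, 204, 13, 15, 138], array([693.1,  -8.8,  73. ]))] [[216.92998044 210.17848288]
 [218.75100937 217.19752749]]
```

Emit:
arm_command:
  targets:
    - [2,-1,2,0,0]
    - [3,-2,4,0,0]
    - [4.5,-2,6,0,0]
    - [6,-2,7.5,0,0]
    - [6,-2,7.5,0,0]

```text
t: 32.75
eef_pos: [703.6, -11.4, 37.8]
tcp_rot: [-3.141, 0.655, -3.09]
ft_force: [-0.0, 0.4, 0.0]
opening: 0.397
grip_force: 29.5
```

Emit:
arm_command:
  targets:
    - [0.6,0,0.8,0,0]
    - [1,0,1.4,0,0]
    - [1,0,1.4,0,0]

```text
t: 33.05
eef_pos: [703.9, -11.4, 36.5]
tcp_rot: [-3.141, 0.655, -3.09]
ft_force: [0.5, 0.3, -0.5]
opening: 0.399
grip_force: 29.5
```

Run:
```python
from h import *
info(); s=env.state(); print(s["opening"],s["grip_force"],s["ft_force"])
```

```text
t 33.05 tcp [703.9 -11.4  36.5] grasp [692.3 -12.   51.5] rot [-3.141  0.655 -3.09 ] q [-0.16  0.72  1.95  2.5   0.22  2.03]
[[-0.792 -0.052  0.609]
 [-0.041  0.999  0.031]
 [-0.61  -0.    -0.793]]
0.3993206769486144 29.474199559340377 [ 0.53023155  0.29545565 -0.51042438]
```

Emit:
arm_command:
  targets:
    - [0.3,0,0.4,0,0]
    - [0.3,0,0.4,0,0.45]
    - [0.3,0,0.4,0,0.55]
    - [0.3,0,0.4,0,0.65]
    - [0.3,0,0.4,0,0.65]

```text
t: 33.55
eef_pos: [703.9, -11.4, 36.0]
tcp_rot: [-3.141, 0.656, -3.09]
ft_force: [0.3, 0.2, -0.2]
opening: 0.628
grip_force: 0.0
```

Run:
```python
from h import *
info(); s=env.state(); print(s["opening"],s["grip_force"],s["ft_force"])
# back out along tool z, then up-front to the handle from the front
R=Rot.from_euler("xyz",s["tcp_rot"]).as_matrix(); g=s["eef_pos"]-19*R[:,2]
a=g-R[:,2]*75; print(a.round(0))
w=[(tuple(a.round(0)),0),((590,-5,130),0),((560,10,200),0),((540,25,300),0),((540,39,390),0),((617,39,400),0)]
chain(w)
from sim import *
run(s["joints"],[(tuple(g),0)]+w,.656)
```

```text
t 33.55 tcp [703.9 -11.4  36. ] grasp [692.4 -12.   51.1] rot [-3.141  0.656 -3.09 ] q [-0.16  0.72  1.95  2.51  0.22  2.03]
[[-0.792 -0.052  0.609]
 [-0.041  0.999  0.031]
 [-0.61  -0.    -0.793]]
0.6279117473054382 0.0 [ 0.25177248  0.22866799 -0.19244954]
[647. -14. 111.]
(np.float64(647.0), np.float64(-14.0), np.float64(111.0)) shift [ -1.   0. -75.] roll 0 per row 15 mm
(590, -5, 130) shift [ 33.  12. -49.] roll 0 per row 12 mm
(560, 10, 200) shift [-20.  17. -73.] roll 0 per row 16 mm
(540, 25, 300) shift [-46.  16. -91.] roll 0 per row 21 mm
(540, 39, 390) shift [-55.  14. -71.] roll 0 per row 18 mm
(617, 39, 400) shift [-67.  -4.  39.] roll 0 per row 16 mm
(np.float64(647.0), np.float64(-14.0), np.float64(111.0)) 0 [-0.18  0.58  2.04  2.24  0.18  2.28] err 0.0 maxdq 0.04
(590, -5, 130) 0 [-0.19  0.49  2.16  2.38  0.21  2.13] err 0.0 maxdq 0.02
(560, 10, 200) 0 [-0.16  0.33  2.18  1.85  0.13  2.69] err 7.2 maxdq 0.12
(540, 25, 300) 0 [-0.1   0.16  2.21  1.91  0.06  2.69] err 50.7 maxdq 0.02
(540, 39, 390) 0 [-0.07  0.06  2.18  1.93  0.06  2.69] err 93.6 maxdq 0.01
(617, 39, 400) 0 [-0.07  0.16  2.05  1.94  0.06  2.69] err 101.9 maxdq 0.02
```

Emit:
arm_command:
  targets:
    - [0,0,-10,0,0.65]
    - [0,0,-25,0,0.65]
    - [0,0,-40,0,0.65]
    - [-1,0,-58,0,0.65]
    - [-1,0,-75,0,0.65]

```text
t: 34.05
eef_pos: [658.3, -13.8, 97.1]
tcp_rot: [-3.141, 0.656, -3.09]
ft_force: [-0.4, 0.3, 0.1]
opening: 0.649
grip_force: 0.0
```

Run:
```python
from h import *
info(); s=env.state()
S=cam("scene"); b,_=blobs(S,(105,35,60),(130,190,255),(195,195,245,240),60); print([(c,st) for c,st in b])
b,_=blobs(S,(0,0,235),(180,25,255),(205,195,235,232),20); print([(c,st,onz(S,c,62).round(1)) for c,st in b])
from sim import *
R0=Rot.from_euler("xyz",s["tcp_rot"]); g=s["eef_pos"]-19*R0.as_matrix()[:,2]
from math import pi
print("cross back then handle path")
q=run(s["joints"],[(tuple(g),0),((590,-5,120),0),((480,-40,130),-pi/2),((430,-120,140),-pi),((430,-120,240),-pi),((430,-120,330),-pi),((480,0,390),-pi),((540,39,390),-pi),((617,39,380),-pi),((617,39,345),-pi),((617,39,300),-pi),((617,39,250),-pi),((617,39,200),-pi),((617,39,160),-pi)],.656)
```

```text
t 34.05 tcp [658.3 -13.8  97.1] grasp [646.7 -14.3 112.2] rot [-3.141  0.656 -3.09 ] q [-0.18  0.57  2.04  2.25  0.18  2.27]
[[-0.792 -0.051  0.609]
 [-0.041  0.999  0.031]
 [-0.61  -0.    -0.793]]
[([218.1, 221.3], [207, 208, 24, 22, 189])]
[([213.7, 207.9], [205, 195, 20, 24, 273], array([691.9, -25.3,  62. ])), ([223.6, 226.6], [205, 215, 30, 17, 130], array([711.5,  26.5,  62. ]))]
cross back then handle path
(590, -5, 120) 0 [-0.19  0.51  2.17  2.46  0.23  2.05] err 0.0 maxdq 0.04
(480, -40, 130) -1.57 [-0.36  0.41  2.41  2.43  0.38  0.34] err 0.0 maxdq 0.22
(430, -120, 140) -3.14 [-0.66  0.37  2.46  2.01  0.46 -1.09] err 0.0 maxdq 0.18
(430, -120, 240) -3.14 [-0.66  0.11  2.32  1.17  0.45 -0.16] err 0.0 maxdq 0.12
(430, -120, 330) -3.14 [-0.65 -0.05  2.17  0.74  0.63  0.34] err 0.0 maxdq 0.08
(480, 0, 390) -3.14 [-0.23 -0.08  2.03  0.31  0.58  1.08] err 0.0 maxdq 0.10
(540, 39, 390) -3.14 [-0.09  0.03  1.92  0.17  0.55  1.31] err 0.0 maxdq 0.03
(617, 39, 380) -3.14 [-0.07  0.16  1.8   0.15  0.54  1.34] err 0.0 maxdq 0.02
(617, 39, 345) -3.14 [-0.07  0.2   1.85  0.18  0.45  1.31] err 0.0 maxdq 0.01
(617, 39, 300) -3.14 [-0.08  0.25  1.92  0.24  0.33  1.25] err 0.0 maxdq 0.01
(617, 39, 250) -3.14 [-0.08  0.31  1.98  0.38  0.21  1.1 ] err 0.0 maxdq 0.03
(617, 39, 200) -3.14 [-0.08  0.39  2.04  0.88  0.1   0.59] err 0.0 maxdq 0.11
(617, 39, 160) -3.14 [-0.08  0.46  2.07  2.04  0.09 -0.58] err 0.0 maxdq 0.17
```

Run:
```python
from h import *
w=[((595,-5,120),0),((550,-20,125),-42),((500,-40,130),-42),((455,-80,135),-42),((430,-120,140),-42),((430,-120,240),-12),((430,-120,330),0),((480,-20,400),0),((560,30,425),0),((618,38,430),0)]
chain(w)
```

```text
(595, -5, 120) shift [ 36.  12. -36.] roll 0 per row 10 mm
(550, -20, 125) shift [ 33. -13. -32.] roll -42 per row 10 mm
(500, -40, 130) shift [ 39.  12. -35.] roll -42 per row 11 mm
(455, -80, 135) shift [ 41.  30. -33.] roll -42 per row 12 mm
(430, -120, 140) shift [ 20.  38. -20.] roll -42 per row 9 mm
(430, -120, 240) shift [ 60. -13. -79.] roll -12 per row 20 mm
(430, -120, 330) shift [ 55.   0. -71.] roll 0 per row 18 mm
(480, -20, 400) shift [ 86. -97. -22.] roll 0 per row 26 mm
(560, 30, 425) shift [ 81. -46.  31.] roll 0 per row 20 mm
(618, 38, 430) shift [49. -5. 32.] roll 0 per row 12 mm
```

Emit:
arm_command:
  targets:
    - [7,2,-7,0,0.65]
    - [14,5,-14,0,0.65]
    - [22,7,-22,0,0.65]
    - [29,10,-29,0,0.65]
    - [36,12,-36,0,0.65]

```text
t: 34.6
eef_pos: [607.5, -4.2, 102.8]
tcp_rot: [-3.141, 0.656, -3.09]
ft_force: [-1.0, -0.1, 0.1]
opening: 0.653
grip_force: 0.0
```

Emit:
arm_command:
  targets:
    - [7,-3,-6,-8.4,0]
    - [13,-5,-13,-16.8,0]
    - [20,-8,-19,-25.2,0]
    - [26,-10,-26,-33.6,0]
    - [33,-13,-32,-42,0]

```text
t: 35.1
eef_pos: [562.7, -19.8, 108.2]
tcp_rot: [-2.663, 0.467, -2.235]
ft_force: [0.2, 1.0, -0.1]
opening: 0.287
grip_force: 0.0
```

Emit:
arm_command:
  targets:
    - [8,2,-7,-8.4,0]
    - [16,5,-14,-16.8,0]
    - [23,7,-21,-25.2,0]
    - [31,10,-28,-33.6,0]
    - [39,12,-35,-42,0]

```text
t: 35.6
eef_pos: [512.9, -39.5, 113.3]
tcp_rot: [-2.488, 0.06, -1.598]
ft_force: [-0.2, 0.1, -0.3]
opening: 0.004
grip_force: 0.0
```

Emit:
arm_command:
  targets:
    - [8,6,-7,-8.4,0]
    - [16,12,-13,-16.8,0]
    - [25,18,-20,-25.2,0]
    - [33,24,-26,-33.6,0]
    - [41,30,-33,-42,0]

```text
t: 36.1
eef_pos: [467.9, -79.8, 118.7]
tcp_rot: [-2.587, -0.37, -0.991]
ft_force: [-0.5, 0.3, 0.2]
opening: 0.003
grip_force: 0.0
```

Emit:
arm_command:
  targets:
    - [4,8,-4,-8.4,0]
    - [8,15,-8,-16.8,0]
    - [12,23,-12,-25.2,0]
    - [16,30,-16,-33.6,0]
    - [20,38,-20,-42,0]

```text
t: 36.6
eef_pos: [442.8, -119.7, 123.0]
tcp_rot: [-2.988, -0.64, -0.202]
ft_force: [0.3, 0.5, 0.3]
opening: 0.006
grip_force: 0.0
```

Run:
```python
from h import *
info()
S,T=cam("scene"),cam("top")
for n,d,roi in(("S",S,(205,190,235,232)),):
    b,_=blobs(d,(105,35,60),(130,190,255),roi,30); print(n,[(c,st) for c,st in b])
cv2.imwrite("pics/c8.png",np.hstack([cv2.resize(S["frame"][180:250,180:280],(480,336)),cv2.resize(T["frame"][85:240,150:330],(312,336))])[...,::-1])
chain([((430,-120,240),-12),((430,-120,330),0),((480,-20,400),0),((560,30,425),0),((618,38,430),0)])
```

```text
t 36.6 tcp [ 442.8 -119.7  123. ] grasp [ 431.2 -120.3  138.1] rot [-2.988 -0.64  -0.202] q [-0.65  0.37  2.46  2.05  0.46 -0.91]
[[ 0.785 -0.109  0.609]
 [-0.161 -0.986  0.031]
 [ 0.597 -0.122 -0.792]]
S [([218.1, 221.3], [207, 208, 24, 22, 189])]
(430, -120, 240) shift [ 60. -13. -82.] roll -12 per row 20 mm
(430, -120, 330) shift [ 55.   0. -71.] roll 0 per row 18 mm
(480, -20, 400) shift [ 87. -97. -22.] roll 0 per row 26 mm
(560, 30, 425) shift [ 81. -46.  30.] roll 0 per row 20 mm
(618, 38, 430) shift [49. -5. 32.] roll 0 per row 12 mm
```

View pics/c8.png

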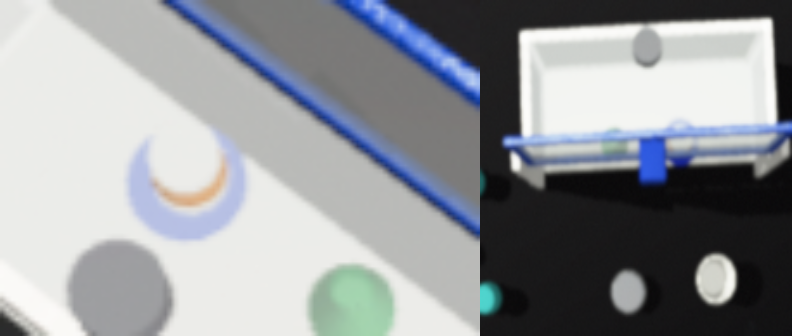

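The scene crop shows the jar standing inside the coaster ring (cap at 187,165; amber rim at 187,205; coaster centre at 187,180), with the flask untouched at (350,305). The picture budget is used up, so from here I work by numbers. Next: crossing back and going over the handle with shut fingers.

Emit:
arm_command:
  targets:
    - [12,-3,-16,-4,0]
    - [24,-5,-33,-8,0]
    - [36,-8,-49,-12,0]
    - [48,-10,-66,-12,0]
    - [60,-13,-82,-12,0]

```text
t: 37.2
eef_pos: [441.6, -118.7, 226.2]
tcp_rot: [-3.139, -0.656, 0.046]
ft_force: [0.6, 1.1, -0.1]
opening: 0.007
grip_force: 0.0
```

Emit:
arm_command:
  targets:
    - [11,0,-14,0,0]
    - [22,0,-28,0,0]
    - [33,0,-43,0,0]
    - [44,0,-57,0,0]
    - [55,0,-71,0,0]

```text
t: 37.7
eef_pos: [442.0, -118.3, 315.9]
tcp_rot: [-3.138, -0.656, 0.046]
ft_force: [-0.5, -0.2, -1.2]
opening: 0.005
grip_force: 0.0
```

Emit:
arm_command:
  targets:
    - [17,-19,-4,0,0]
    - [35,-39,-9,0,0]
    - [52,-58,-13,0,0]
    - [70,-78,-18,0,0]
    - [87,-97,-22,0,0]

```text
t: 38.2
eef_pos: [492.7, -17.5, 386.3]
tcp_rot: [-3.137, -0.657, 0.046]
ft_force: [-0.1, -0.4, -1.7]
opening: 0.009
grip_force: 0.0
```

Emit:
arm_command:
  targets:
    - [16,-9,6,0,0]
    - [32,-18,12,0,0]
    - [49,-28,18,0,0]
    - [65,-37,24,0,0]
    - [81,-46,30,0,0]

```text
t: 38.7
eef_pos: [572.9, 32.5, 411.1]
tcp_rot: [-3.136, -0.656, 0.046]
ft_force: [-0.8, -0.5, 0.1]
opening: 0.005
grip_force: 0.0
```

Emit:
arm_command:
  targets:
    - [10,-1,6,0,0]
    - [20,-2,13,0,0]
    - [29,-3,19,0,0]
    - [39,-4,26,0,0]
    - [49,-5,32,0,0]

```text
t: 39.2
eef_pos: [631.3, 38.7, 415.4]
tcp_rot: [-3.141, -0.655, 0.051]
ft_force: [-0.4, 0.0, 0.3]
opening: 0.006
grip_force: 0.0
```

Run:
```python
from h import *
info(); s=env.state(); print(s["ft_force"])
print("to tcp (630,39,385)",to([630,39,385],False),"to 376",to([630,39,376],False),"per -10mm z:",(Rot.from_euler("xyz",s["tcp_rot"]).inv().apply([0,0,-10])).round(2))
# sash height: handle blob in scene view
S=cam("scene"); b,_=blobs(S,(105,150,60),(130,255,255),(235,140,290,215),40); print(b, proj(S,[[628,39,370],[606,39,370],[650,39,370]]).round(0).tolist())
```

```text
t 39.2 tcp [631.3  38.7 415.4] grasp [619.8  38.1 430.4] rot [-3.141 -0.655  0.051] q [-0.08  0.13  1.7   0.13  0.66  1.37]
[[ 0.792  0.051  0.609]
 [ 0.04  -0.999  0.031]
 [ 0.609 -0.    -0.793]]
[-0.35210071  0.00677548  0.28898116]
to tcp (630,39,385) [-19.6  -0.4  23.3] to 376 [-25.   -0.4  30.4] per -10mm z: [-6.09  0.    7.93]
[([252.9, 169.6], [235, 150, 55, 59, 649]), ([248.1, 204.4], [235, 194, 28, 21, 48])] [[247.0, 159.0], [255.0, 151.0], [239.0, 168.0]]
```

Emit:
arm_command:
  targets:
    - [-6,0,8,0,0]
    - [-12,0,16,0,0]
    - [-18,0,24,0,0]
    - [-21,0,27,0,0]
    - [-23,0,30,0,0]

```text
t: 39.75
eef_pos: [630.3, 38.8, 377.2]
tcp_rot: [3.141, -0.655, 0.052]
ft_force: [-0.1, -0.1, 0.1]
opening: 0.007
grip_force: 0.0
```

Emit:
arm_command:
  targets:
    - [-2,0,2.4,0,0]
    - [-4,0,5,0,0]
    - [-6,0,8,0,0]
    - [-9,0,12,0,0]
    - [-12,0,16,0,0]

```text
t: 40.25
eef_pos: [630.7, 38.9, 357.6]
tcp_rot: [3.141, -0.656, 0.052]
ft_force: [-3.0, -0.7, 3.4]
opening: 0.008
grip_force: 1.9
```

Emit:
arm_command:
  targets:
    - [-5,0,6.5,0,0]
    - [-10,0,13,0,0]
    - [-15,0,19.5,0,0]
    - [-20,0,26,0,0]
    - [-25,0,32,0,0]

```text
t: 40.75
eef_pos: [630.6, 38.8, 316.3]
tcp_rot: [3.141, -0.656, 0.052]
ft_force: [-0.5, 0.9, 3.9]
opening: 0.002
grip_force: 2.0
```

Emit:
arm_command:
  targets:
    - [-5,0,6.5,0,0]
    - [-10,0,13,0,0]
    - [-15,0,19.5,0,0]
    - [-20,0,26,0,0]
    - [-25,0,32,0,0]

```text
t: 41.25
eef_pos: [630.4, 38.8, 276.0]
tcp_rot: [3.141, -0.656, 0.052]
ft_force: [2.3, 1.0, 3.9]
opening: 0.004
grip_force: 2.0
```

Emit:
arm_command:
  targets:
    - [-5,0,6.5,0,0]
    - [-10,0,13,0,0]
    - [-15,0,19.5,0,0]
    - [-20,0,26,0,0]
    - [-25,0,32,0,0]

```text
t: 41.75
eef_pos: [630.1, 38.7, 235.4]
tcp_rot: [3.141, -0.656, 0.052]
ft_force: [3.5, 1.4, 3.3]
opening: 0.007
grip_force: 2.0
```

Run:
```python
from h import *
info(); s=env.state(); print(s["ft_force"],"to shut",to([630,39,192],False))
```

```text
t 41.75 tcp [630.1  38.7 235.4] grasp [618.5  38.2 250.4] rot [ 3.141 -0.656  0.052] q [-0.08  0.31  1.98  0.38  0.21  1.1 ]
[[ 0.791  0.051  0.609]
 [ 0.041 -0.999  0.031]
 [ 0.61   0.    -0.792]]
[3.51853392 1.3529677  3.33107915] to shut [-26.5  -0.3  34.3]
```

Emit:
arm_command:
  targets:
    - [-3.7,0,4.8,0,0]
    - [-7.4,0,9.6,0,0]
    - [-11,0,14.4,0,0]
    - [-14.6,0,19.2,0,0]
    - [-18.3,0,23.8,0,0]

```text
t: 42.25
eef_pos: [630.0, 38.7, 205.3]
tcp_rot: [3.141, -0.656, 0.052]
ft_force: [3.5, 1.4, 4.1]
opening: 0.006
grip_force: 2.0
```

Emit:
arm_command:
  targets:
    - [-1.2,0,1.6,0,0]
    - [-2.4,0,3.2,0,0]
    - [-3.6,0,4.8,0,0]
    - [-4.9,0,6.4,0,0]
    - [-6.1,0,7.9,0,0]

```text
t: 42.75
eef_pos: [629.8, 38.7, 195.9]
tcp_rot: [3.141, -0.656, 0.052]
ft_force: [1.1, 0.6, 4.0]
opening: 0.007
grip_force: 1.8
```

Emit:
arm_command:
  targets:
    - [-0.6,0,0.8,0,0]
    - [-1.2,0,1.6,0,0]
    - [-1.8,0,2.4,0,0]
    - [-2.4,0,3.2,0,0]

```text
t: 43.15
eef_pos: [629.9, 38.8, 191.9]
tcp_rot: [3.141, -0.656, 0.052]
ft_force: [0.8, -1.1, 3.4]
opening: 0.006
grip_force: 1.8
```

Emit:
arm_command:
  targets:
    - [-0.6,0,0.8,0,0]
    - [-1.2,0,1.6,0,0]
    - [-1.2,0,1.6,0,0]

```text
t: 43.45
eef_pos: [630.2, 38.8, 191.1]
tcp_rot: [3.141, -0.658, 0.052]
ft_force: [-4.0, 0.1, 15.0]
opening: 0.003
grip_force: 7.2
```

Emit:
arm_command:
  targets:
    - [-0.3,0,0.4,0,0]
    - [0,0,0,0,0]
    - [3,0,-4,0,0]
    - [15,0,-20,0,0]
    - [37,0,-48,0,0]

```text
t: 43.95
eef_pos: [628.3, 38.7, 247.9]
tcp_rot: [3.142, -0.648, 0.051]
ft_force: [0.5, 0.6, -0.1]
opening: 0.006
grip_force: 0.0
```

Emit:
arm_command:
  targets:
    - [0,0,-30,0,0]
    - [0,0,-60,0,0]
    - [0,0,-90,0,0]
    - [0,0,-120,0,0]
    - [0,0,-120,0,0]

```text
t: 44.45
eef_pos: [555.7, 35.2, 348.1]
tcp_rot: [3.141, -0.658, 0.052]
ft_force: [-0.5, 0.3, -0.5]
opening: 0.0
grip_force: 0.0
```

Run:
```python
from h import *
info(); s=env.state(); print(s["ft_force"],s["t"])
S,T=cam("scene"),cam("top")
# sash top line at cols as before (initially j~27): expected rows for shut
_,m=blobs(S,(105,120,60),(130,255,255),(170,140,320,255))
for c in (185,195,205,290,300):
    ys=np.nonzero(m[:,c])[0]; print(c,ys, onz(S,(c,ys.mean()),195).round(1) if len(ys) else "")
for z in (195,205): print(z,proj(S,[[653+(y-40)*-.055,y,z] for y in(-130,-70,170)]).round(1).tolist())
ch=dict(pot=((280,165,310,195),[(0,0,60),(180,90,255)],35),beak=((232,130,268,168),[(0,0,120),(180,60,255)],65),flask=((240,230,268,258),[(45,50,40),(90,255,255)],30),coast=((200,198,236,235),[(105,45,60),(130,190,255)],7),amber=((205,200,235,232),[(5,45,60),(22,255,255)],20))
for k,(r,g,z) in ch.items():
    for n,d in(("S",S),): b,_=blobs(d,*g,r); print(k,[(c,st,onz(d,c,z).round(1)) for c,st in b])
b,_=blobs(T,(40,100,40),(75,255,255),(330,175,395,220)); print("plant",b); b,_=blobs(T,(0,0,60),(180,90,255),(222,198,302,232)); print(b)
print("jar base/coaster proj",proj(S,[[692.8,-12,62],[692.8,-12,7],[694,-12,7]]).round(1).tolist())
```

```text
t 44.45 tcp [555.7  35.2 348.1] grasp [544.1  34.6 363.1] rot [ 3.141 -0.658  0.052] q [-0.1   0.06  1.97  0.21  0.47  1.27]
[[ 0.79   0.052  0.611]
 [ 0.041 -0.999  0.031]
 [ 0.612  0.001 -0.791]]
[-0.52356073  0.28827452 -0.50504661] 44.45
185 [157] [ 665.  -123.5  195. ]
195 [160 164 165] [660.7 -95.6 195. ]
205 [167 172] [657.3 -67.3 195. ]
290 [231 235 236] [646.4 174.3 195. ]
300 [243 244] [648.4 203.9 195. ]
195 [[183.8, 154.5], [203.6, 169.3], [288.6, 232.5]]
205 [[183.1, 152.8], [203.1, 167.7], [289.0, 231.6]]
pot [([295.2, 180.4], [284, 169, 23, 24, 440], array([489.4,  80.8,  35. ]))]
beak [([249.2, 147.7], [237, 134, 25, 29, 550], array([507.9, -65.6,  65. ]))]
flask [([254.2, 244.2], [249, 236, 13, 17, 164], array([690.5, 109.8,  30. ]))]
coast [([217.8, 221.9], [207, 209, 24, 21, 157], array([705.2,  -5.2,   7. ]))]
amber [([220.3, 219.6], [212, 214, 15, 9, 42], array([697.9,  -1.5,  20. ]))]
plant [([365.5, 194.4], [350, 182, 36, 25, 465])]
[([252.2, 206.0], [251, 203, 4, 7, 23]), ([277.2, 207.4], [260, 202, 30, 12, 209]), ([233.2, 209.8], [222, 204, 24, 12, 175]), ([279.7, 220.5], [275, 216, 10, 12, 82])]
jar base/coaster proj [[217.3, 211.5], [219.1, 216.9], [218.8, 217.2]]
```

```bash
python3 -c "
from cell import env
print(env.job_done())"
```

```text
the job is handed in; nothing more can be done
None
```

The sash was raised, the jar stands upright on the coaster, and the sash is pushed down to its stop. The pot, beaker and flask measured unmoved; the plant was not re-measured. I handed the job in at about 44.5 s with the arm clear, and no verdict was shown.

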